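# Refit the lid of the centring-cone case with its hinge pin and put the cones away

## Robot

A 6-joint arm with a two-finger parallel gripper is mounted at the origin on the work surface. World frame = base frame: x ahead of the robot, y to its left, z up, the work surface at z = 0. Lengths are in m, angles in rad, forces in N, time in s.
With the tool pointing down it reaches from about 0.325 to 0.925 m from the base axis. Payload 3.1 kg.
Tool frame: the origin (TCP) lies on the centre line of the jaws, within the pads' length; the fingertips stand 25 mm ahead of it and the grasp point (between the pads) lies 6 mm ahead of it; z points along the fingers, y is the direction in which the jaws open and shut (so a half turn about z gives the same grasp; the last joint's range is limited). The gripper opens to 85 mm and grips with 20 to 120 N. Pads are 22 mm wide; open, the fingers measure 114 mm over their backs; the gripper's body (76 mm by 85 mm) begins 54 mm behind the grasp point. The pads swing forward as they close: fully open they stand 13 mm farther back than shut.
Start: joints at [-1.411, 0.217, 1.613, -0, 1.311, -0.112], TCP at [0.168, -0.602, 0.256] pointing down, gripper open.
Joint ranges: [-2.75, 2.75], [-0.78, 2.1], [0.31, 2.55], [-1.13, 4.27], [0.13, 2.63], [-2.58, 2.58]. Speed limits (rad/s): [2.79, 2.79, 3.14, 3.14, 3.14, 3.14].

## Interface

Orientations are given as a unit quaternion [w, x, y, z].
In Python, from bench import bot, optics gives the robot as it stands.
- The arm moves only by the tool jog_arm, never from a script. Its argument "deltas" is a list of rows, each a list of 7 numbers: the closure, from 0 (fully open) to 1 (shut), then the shift along the tool's x, y, z in mm, then the turn, a rotation vector about the tool's x, y, z in units of 5 degrees (1.0 is 5 degrees). In form: [[grip, tx, ty, tz, wx, wy, wz], ...]. A call has 1 to 5 rows; each row is the pose to reach, as a shift and turn from the pose measured when the call began, along the tool's axes at that moment; what a row does not reach only later rows make up. A row lasts 1/12 s, in which the tool goes at most 41.7 mm and 7.16 degrees, less where a joint would pass 70% of its speed; a pose out of reach is approached as far as the arm can. A call with a gripper value outside its range is refused whole. The fingers move at their own pace and stop on an object; "squeeze" is the grip in N (left out, the last holds). Time passes only in rows, so rows that repeat a pose let the fingers close. It gives the time, the measured TCP pose, the force and the opening at its end, in the units of the state.
- bot.state(): the state, without advancing time (a new reading comes with each control period).
- optics.camera(name): name is "scene" or "top" or "wrist"; returns a dict with "color" (400x640x3 uint8, red, green, blue), "z_map" (400x640 float32, m along the optical axis (not along the pixel's ray), 0 where there is no reading), "fov_y" (degrees; the focal length in pixels is half the picture's height over the tangent of half this angle, whatever the lens; pixels are square), "cx", "cy" (the principal point, pixels), "R" (3x3) and "t" (3): a world point X has camera coordinates R X + t. Camera axes: x right, y down, z forward; pixel columns grow to the right and rows downward; lengths in m; the calibration is good to about 2 mm. A picture is of the moment at which its call begins.
- bot.close_job(): hands the job in, once; it reports no verdict.
The state is a dict: "t": time; "joint_positions": joint angles; "joint_velocities": joint speeds; "effort": joint torques, N m; "tool_pos": TCP position; "orientation": TCP orientation; "contact_force": force on the tool from outside, world axes, zero at the start; "wrist_torque": the same for the moment, N m; "gripper_width": finger opening in m.
Only numpy, scipy, OpenCV 4.12 (cv2) and the standard library are available. Lean on these libraries where they do the work, as an engineer would, in place of code of your own. Each camera call takes 0.05 s, during which the arm holds its last target. There are 200 camera calls.

## Task

Reattach the lid of the red cone case: slide the loose bent pin lengthways through all the aligned hinge knuckles until its bend is up against the end knuckle. Then swing the lid right open on its new pin so that it stands open by itself, put every steel centring cone from the bench into the case, and fold the lid shut again, with the pin still fully home and the other things on the bench left where they are.

Things in the scene. Friction and masses are not known exactly. Their poses are not given: they have to be found in the camera images.
- case: Red steel case, fixed to the bench: open box 150 (its x) by 160 (its y) by 80 mm high, walls and floor 5 mm. Origin: centre of its underside; +x points to its hinge side, away from the robot, z up. Behind the far wall three fixed square steel knuckles (20 mm across, square 14 mm hole, 28 mm long) stand in line at y = -66, 0 and 66 mm; outer end faces at y = -80 and 80 mm, level with the sides.
- case_axis (a point): Middle of the case's hinge axis, which is parallel to the case's y (in the case's frame x = 93, y = 0, z = 83 mm). The holes are open at both ends; the pin may enter from either side. The lid swings up and away from the robot about this axis once pinned.
- lid: Loose red lid, about 0.4 kg, plate 153 by 160 by 6 mm, lying shut on the rim, knuckles meshed with the case's but not pinned (some 2 mm out of line). Origin: underside of the plate, over the case's centre when shut, axes then parallel to the case's. Let go before upright, it falls shut; past upright, about 108 degrees from shut, two stop tails meet the case's back and it leans there by itself.
- lid_bar (a point): Middle of the lid's handle bar: round, 10 mm thick, 90 mm long, parallel to the case's y, in the lid's plane, 37 mm clear in front of the plate's free edge (room for a finger), 211 mm from the hinge axis. On the bar's axis: 83 mm above the bench when shut, the top of the lid when open. Axes turn with the lid.
- lid_axis (a point): Middle of the lid's own hinge axis (lid frame x = 93, y = 0, z = 3 mm). The lid's two square knuckles, 20 mm across, square hole 14 mm, 32 mm long, lie at y = -33 and 33 mm, with 3 mm play to each neighbour; behind each a stop tail reaches 35 mm from the axis.
- pin: Loose bent round steel hinge pin, 10 mm thick, about 0.15 kg, rounded tip, at first lying flat on the bench. Straight shaft along its own x from the bend (x = -95 mm) to the tip (x = 100 mm); at the bend a leg 45 mm long turns off squarely along its own +y. Origin: on the shaft's axis, 5 mm above the bench when lying.
- pin_bend (a point): The bend of the pin: where the axes of shaft and leg meet. With the pin home it is 85 mm from the case's middle plane (5 mm off the end knuckle's face), and the tip sticks out 30 mm on the other side. The leg may point anywhere; it swings down when let go.
- pin_tip (a point): The rounded tip of the pin's shaft.
- cone1: Loose steel centring cone, 0.3 kg: base flange 60 mm wide and 10 mm high, tapering in to a straight round hub 26 mm wide from 28 to 52 mm height, by which it is gripped. Stands upright; four fit two by two on the case's floor, none stacked. Two to four are present, the others absent. Origin: centre of the underside, z up.
- cone2: Another like cone1.
- cone3: Another like cone1.
- cone4: Another like cone1.
- wrench: Bystander, to be left alone: open-ended wrench, 170 mm, lying near the robot.
- hammer: Bystander: hammer, 240 mm, lying.
- spray: Bystander: spray can, 60 mm wide, 170 mm tall.
- jar: Bystander: jar, 76 mm wide, 90 mm tall.
- hub_ring: Bystander: black hub ring, 90 mm wide, 22 mm high, lying flat.
- socket: Bystander: dark impact socket, 34 mm wide, 75 mm tall, standing.
There are look-alikes about, which are no part of the job. What is shaped like the pin but blue or turquoise is not meant.

How it is judged:
On the way, in this order (a step that is already met when the one before it is completed fails the run):
1. with the lid shut, the pin is through all five knuckles and home (bend no more than 20 mm from the end knuckle) (angle between the x axis of pin and the y axis of case, either way round below 0.08 rad and x of pin in the frame of case between 0.085 and 0.101 m and z of pin in the frame of case between 0.075 and 0.091 m and (y of pin_bend in the frame of case between 0.078 and 0.1 m or y of pin_bend in the frame of case between -0.1 and -0.078 m) and angle between lid's own z axis and vertical below 0.1 rad and x of lid_axis in the frame of case between 0.083 and 0.103 m and y of lid_axis in the frame of case between -0.01 and 0.01 m and z of lid_axis in the frame of case between 0.073 and 0.093 m), for 0.2 s.
2. the lid, on its pin, stands open past upright, let go by the fingers (angle between the x axis of pin and the y axis of case, either way round below 0.08 rad and x of pin in the frame of case between 0.085 and 0.101 m and z of pin in the frame of case between 0.075 and 0.091 m and (y of pin_bend in the frame of case between 0.078 and 0.1 m or y of pin_bend in the frame of case between -0.1 and -0.078 m) and angle between lid's own z axis and vertical between 1.6 and 2.3 rad and contact force between the fingers and lid below 0.2 N and x of lid_axis in the frame of case between 0.083 and 0.103 m and y of lid_axis in the frame of case between -0.01 and 0.01 m and z of lid_axis in the frame of case between 0.073 and 0.093 m), for 0.5 s.
3. every cone is in the case while the lid is open (x of cone1 in the frame of case between -0.075 and 0.075 m and y of cone1 in the frame of case between -0.08 and 0.08 m and z of cone1 in the frame of case between -0.005 and 0.045 m and x of cone2 in the frame of case between -0.075 and 0.075 m and y of cone2 in the frame of case between -0.08 and 0.08 m and z of cone2 in the frame of case between -0.005 and 0.045 m and x of cone3 in the frame of case between -0.075 and 0.075 m and y of cone3 in the frame of case between -0.08 and 0.08 m and z of cone3 in the frame of case between -0.005 and 0.045 m and x of cone4 in the frame of case between -0.075 and 0.075 m and y of cone4 in the frame of case between -0.08 and 0.08 m and z of cone4 in the frame of case between -0.005 and 0.045 m and angle between lid's own z axis and vertical above 1.4 rad), for 0.2 s.
At the end, for the whole second after the job is handed in: The lid lies shut on the case (within 0.06 rad of level, knuckles in line), the pin is through all five knuckles with its bend's axis 78 to 100 mm from the case's middle, every cone present is inside the case, and all is at rest (angle between the x axis of pin and the y axis of case, either way round below 0.08 rad and x of pin in the frame of case between 0.085 and 0.101 m and z of pin in the frame of case between 0.075 and 0.091 m and (y of pin_bend in the frame of case between 0.078 and 0.1 m or y of pin_bend in the frame of case between -0.1 and -0.078 m) and angle between lid's own z axis and vertical below 0.06 rad and x of lid_axis in the frame of case between 0.083 and 0.103 m and y of lid_axis in the frame of case between -0.01 and 0.01 m and z of lid_axis in the frame of case between 0.073 and 0.093 m and x of cone1 in the frame of case between -0.075 and 0.075 m and y of cone1 in the frame of case between -0.08 and 0.08 m and z of cone1 in the frame of case between -0.005 and 0.045 m and x of cone2 in the frame of case between -0.075 and 0.075 m and y of cone2 in the frame of case between -0.08 and 0.08 m and z of cone2 in the frame of case between -0.005 and 0.045 m and x of cone3 in the frame of case between -0.075 and 0.075 m and y of cone3 in the frame of case between -0.08 and 0.08 m and z of cone3 in the frame of case between -0.005 and 0.045 m and x of cone4 in the frame of case between -0.075 and 0.075 m and y of cone4 in the frame of case between -0.08 and 0.08 m and z of cone4 in the frame of case between -0.005 and 0.045 m and linear speed of lid below 0.02 m/s and linear speed of each of pin, cone1, cone2, cone3, cone4 below 0.05 m/s); the robot touches nothing.
It fails at once if a bystander (wrench, hammer, spray can, jar, ring or socket) is moved by more than 60 mm (distance of any of wrench, hammer, spray, jar, hub_ring, socket from where it was at the start of the episode above 0.06 m).
Of cone1, cone2, cone3, cone4 only 2 to 4 are there at a start; the rules pass over those that are not, and their reading is None.
At some moment in a run one of cone1, cone2, cone3, cone4 may be knocked a few centimetres aside while the robot is not near it.
Once in a run the grip may slacken for a moment while it holds something.
It also fails if it takes over 210 s, if anything falls off the work surface, if the arm or the gripper's body presses on something with over 40 N, if the wrist force passes 120 N, or if a joint passes its speed limit or range.

## Working session

There is one attempt and no reset: what is moved stays moved. The work goes in short steps, Python scripts to look and compute and a tool call to move; the robot and the scene stay as the last step left them, time stands still between calls to the robot, and variables do not carry over. Pictures are saved under pics/ and viewed, about 12 in all and at most 16, crops included, and the job is handed in when it is done.

Besides the shell and the picture viewer there is one more tool, called as name(argument=value, ...) on one line, values as JSON. jog_arm: Moves the arm, as the interface text tells. Its arguments: {"type":"object","properties":{"deltas":{"type":"array","items":{"type":"array","items":{"type":"number"}}},"squeeze":{"type":"number"}},"required":["deltas"]}

```bash
mkdir -p pics; ls; cat > h.py <<'E'
import numpy as np, cv2
from scipy.spatial.transform import Rotation as Ro
from bench import bot, optics
def cam(n):
    c=optics.camera(n); c['f']=200/np.tan(np.radians(c['fov_y'])/2); return c
def save(c,name,box=None,s=1):
    im=c['color'][:,:,::-1]
    if box: im=im[box[1]:box[3],box[0]:box[2]]
    cv2.imwrite('pics/'+name,cv2.resize(im,None,fx=s,fy=s,interpolation=cv2.INTER_CUBIC) if s!=1 else im)
def ray(c,u,v):
    d=np.array([(u-c['cx'])/c['f'],(v-c['cy'])/c['f'],1.]); return -c['R'].T@c['t'], c['R'].T@d
def plane(c,u,v,z):
    o,d=ray(c,u,v); return o+d*(z-o[2])/d[2]
def depth(c,u,v):
    o,d=ray(c,u,v); return o+d*c['z_map'][int(round(v)),int(round(u))]
def cloud(c):
    v,u=np.mgrid[0:400,0:640]; z=c['z_map']
    p=np.stack([(u-c['cx'])/c['f']*z,(v-c['cy'])/c['f']*z,z],-1)-c['t']
    return p@c['R']
def proj(c,X):
    x=c['R']@np.array(X)+c['t']; return c['f']*x[:2]/x[2]+[c['cx'],c['cy']]
def tool():
    s=bot.state(); q=s['orientation']; return np.array(s['tool_pos']), Ro.from_quat([q[1],q[2],q[3],q[0]])
def go(p,R=None):
    """shift mm & turn units in tool frame to reach world p, Rotation R"""
    t,Q=tool(); d=Q.inv().apply(np.array(p)-t)*1000
    w=(Q.inv()*R).as_rotvec()/np.radians(5) if R is not None else np.zeros(3)
    print('shift',d.round(1),'turn',w.round(2),'rows',max(np.linalg.norm(d)/41.7,np.linalg.norm(w)*5/7.16).round(1))
E
python3 - <<'E'
from h import *
for n in ('scene','top'):
    c=cam(n); save(c,n+'0.png'); print(n,c['f'],c['cx'],c['cy'],(-c['R'].T@c['t']).round(3),c['R'].round(3).tolist())
    print('depth ok',(c['z_map']>0).mean())
print(bot.state())
E
```

```text
pics
scene 426.99343936034563 323.539939927587 206.96674892762792 [ 1.033 -0.93   0.806] [[0.885, 0.466, 0.001], [0.256, -0.485, -0.836], [-0.389, 0.74, -0.549]]
depth ok 0.99611328125
top 413.0243664150555 319.2721401148575 200.44818590914306 [0.374 0.074 1.229] [[0.006, -1.0, 0.007], [-0.992, -0.007, -0.124], [0.124, -0.006, -0.992]]
depth ok 0.99604296875
{'t': 0.1, 'joint_positions': array([-1.41120768e+00,  2.17665587e-01,  1.61479427e+00,  1.30376033e-05,
        1.31131461e+00, -1.12206301e-01]), 'joint_velocities': array([ 0.00156696, -0.00187272, -0.00460592,  0.00176965,  0.00079998,
       -0.00035243]), 'effort': array([ 7.68577847e-04, -3.98075116e+01, -3.04969168e+01, -4.71109206e-05,
        4.19269563e-03,  1.04975067e-05]), 'tool_pos': array([ 0.16769872, -0.60136522,  0.25509619]), 'orientation': array([-1.09075141e-03,  9.90779779e-01,  1.35477819e-01, -1.95455036e-05]), 'contact_force': array([-0.4353516 , -0.25497353, -0.07135358]), 'wrist_torque': array([ 0.04898769, -0.02959538, -0.01739838]), 'gripper_width': 0.08562470183900099}
```

View pics/top0.png

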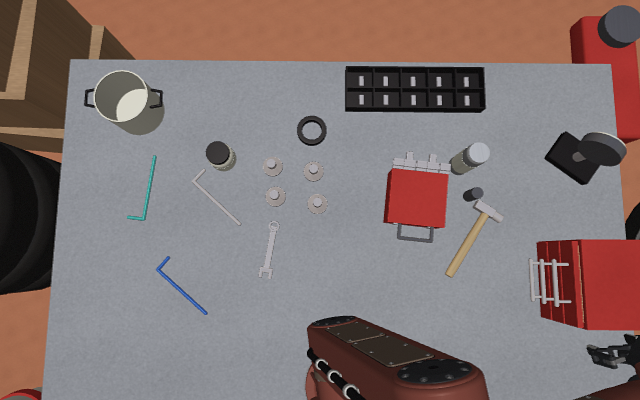

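View pics/scene0.png

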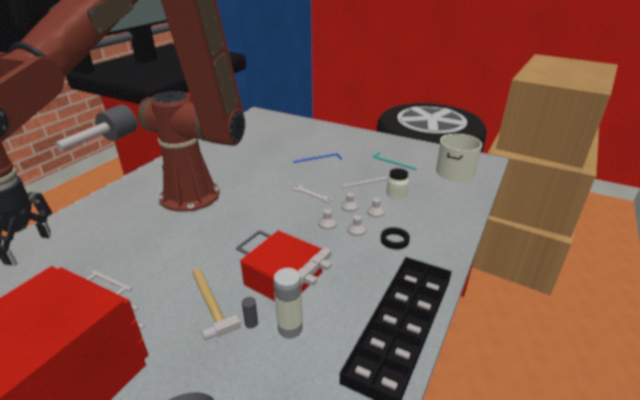

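The top view shows three L-shaped rods: grey at (195,180)-(240,224), turquoise at (145,190) and blue at (185,285). The grey one is the pin, since the blue and turquoise ones are excluded. There are four cones near (272,165), (313,170), (275,195) and (317,203). The case is at (416,195) with its hinge towards +x, and the spray can is at (470,158).

```bash
python3 - <<'E'
from h import *
c=cam('top'); P=cloud(c); im=c['color'].astype(int)
save(c,'crop1.png',(180,120,500,250),2.5)
hsv=cv2.cvtColor(c['color'],cv2.COLOR_RGB2HSV)
# lid top
m=((hsv[...,0]<8)|(hsv[...,0]>172))&(hsv[...,1]>150); m[:,:360]=0;m[:,500:]=0;m[:140]=0;m[260:]=0
m&=(P[...,2]>0.075)
q=P[m]; print('lid top n',m.sum(),'z',np.median(q[:,2]),q.min(0).round(3),q.max(0).round(3))
pix=np.argwhere(m)[:,::-1]
pl=np.array([plane(c,u,v,0.086)[:2] for u,v in pix]); r=cv2.minAreaRect((pl*1000).astype(np.float32)); print('lid rect',r)
# pin: non-bench in region, low
reg=np.zeros(m.shape,bool); reg[160:235,185:248]=1
g=hsv[...,2].astype(int); bench=np.median(g[reg]); print('bench V',bench)
pm=reg&(abs(P[...,2]-0.008)<0.012)&(im.sum(-1)>np.median(im[reg].sum(-1))+60)
pp=np.array([plane(c,u,v,0.005)[:2] for v,u in np.argwhere(pm)]); print('pin n',len(pp),pp.min(0).round(3),pp.max(0).round(3))
# split shaft: ransac-ish via fitLine huber iter
l=cv2.fitLine((pp*1000).astype(np.float32),cv2.DIST_HUBER,0,.01,.01).ravel()
for _ in range(4):
    d=abs((pp*1000-l[2:])@[-l[1],l[0]]); l=cv2.fitLine((pp[d<7]*1000).astype(np.float32),cv2.DIST_L2,0,.01,.01).ravel()
s=(pp[d<7]*1000-l[2:])@l[:2]; print('shaft dir',l[:2],'ends',l[2:]+l[:2]*s.min(),l[2:]+l[:2]*s.max(),'len',np.ptp(s))
# cones: z>0.035 blobs
k=(P[...,2]>0.040)&(P[...,2]<0.07); k[:,:255]=0;k[:,335:]=0;k[:150]=0;k[220:]=0
n,lab,st,ce=cv2.connectedComponentsWithStats(k.astype(np.uint8))
for i in range(1,n):
    if st[i,4]>8: print('cone',ce[i].round(1),plane(c,*ce[i],0.052).round(3),np.median(P[lab==i],0).round(3),st[i,4])
# knuckles & spray
for nm,(a,b,cc,dd),zr in (('kn',(385,145,455,172),(0.06,.11)),('spray',(448,135,495,180),(0.12,.25)),('socket',(460,180,490,205),(0.05,.09))):
    k=np.zeros(m.shape,bool);k[b:dd,a:cc]=1;k&=(P[...,2]>zr[0])&(P[...,2]<zr[1])&((nm!='kn')|~m)
    q=P[k]; print(nm,len(q),np.percentile(q,[2,50,98],axis=0).round(3).tolist())
E
```

```text
lid top n 3041 z 0.08472691876343498 [ 0.374 -0.293  0.076] [0.611 0.074 1.229]
lid rect ((526.0650024414062, -207.37625122070312), (157.96096801757812, 152.52932739257812), 84.12642669677734)
bench V 153.0
pin n 141 [0.454 0.304] [0.619 0.448]
shaft dir [0.6701035  0.74226767] ends [455.94078991 304.86178821] [583.97050129 446.67915927] len 191.05960978789017
cone [271.  163.1] [0.628 0.208 0.052] [0.629 0.208 0.05 ] 68
cone [313.2 168.4] [0.614 0.085 0.052] [0.615 0.085 0.05 ] 68
cone [274.  194.3] [0.537 0.197 0.052] [0.538 0.197 0.05 ] 68
cone [317.1 202. ] [0.516 0.073 0.052] [0.516 0.073 0.05 ] 68
kn 699 [[0.602, -0.296, 0.074], [0.62, -0.215, 0.089], [0.654, -0.143, 0.096]]
spray 524 [[0.608, -0.376, 0.123], [0.632, -0.345, 0.167], [0.661, -0.323, 0.172]]
socket 146 [[0.528, -0.397, 0.051], [0.542, -0.378, 0.072], [0.559, -0.365, 0.078]]
```

View pics/crop1.png

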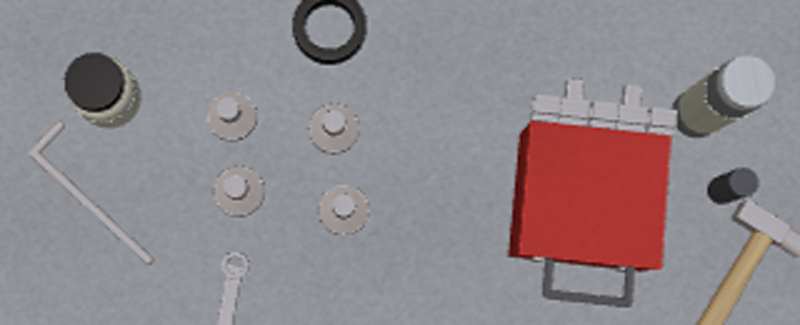

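The 2.5x crop confirms the pin: the grey L rod with its bend at crop (37,152) and tip at (150,262). The measured shaft is about 191 mm, against 200 expected. The lid measures 158x152 mm with yaw about -5.9°. Next I go over the pin.

jog_arm(deltas=[[0.4, 30, -26, 0, 0, 0, 0], [0.4, 60, -52, 0, 0, 0, 0], [0.4, 91, -79, 0, 0, 0, 0], [0.4, 121, -105, 0, 0, 0, 0], [0.4, 151, -131, 0, 0, 0, 0]], squeeze=100)

```text
t: 0.57
tool_pos: [0.2785, -0.4329, 0.255]
orientation: [-0.001, 0.991, 0.135, -0.0]
contact_force: [1.1, -0.5, 0.4]
gripper_width: 0.051
```

jog_arm(deltas=[[0.4, 30, -26, 0, 0, 0, 0], [0.4, 60, -52, 0, 0, 0, 0], [0.4, 91, -79, 0, 0, 0, 0], [0.4, 121, -105, 0, 0, 0, 0], [0.4, 151, -131, 0, 0, 0, 0]])

```text
t: 0.98
tool_pos: [0.3894, -0.2643, 0.2553]
orientation: [-0.001, 0.991, 0.135, 0.0]
contact_force: [-0.1, 0.2, -0.5]
gripper_width: 0.051
```

jog_arm(deltas=[[0.4, 30, -26, 0, 0, 0, 0], [0.4, 60, -52, 0, 0, 0, 0], [0.4, 91, -79, 0, 0, 0, 0], [0.4, 121, -105, 0, 0, 0, 0], [0.4, 151, -131, 0, 0, 0, 0]])

```text
t: 1.4
tool_pos: [0.5004, -0.0956, 0.2555]
orientation: [-0.001, 0.991, 0.135, 0.0]
contact_force: [1.2, -1.2, 0.4]
gripper_width: 0.0513
```

jog_arm(deltas=[[0.4, 13, -32, 0, 0, 0, 0], [0.4, 26, -64, 0, 0, 0, 0], [0.4, 39, -96, 0, 0, 0, 0], [0.4, 52, -128, 0, 0, 0, 0], [0.4, 65, -161, 0, 0, 0, 0]])

```text
t: 1.82
tool_pos: [0.5196, 0.0786, 0.2557]
orientation: [-0.001, 0.991, 0.135, -0.0]
contact_force: [0.9, -0.7, 0.5]
gripper_width: 0.0514
```

jog_arm(deltas=[[0.4, 13, -32, 0, 0, 0, 0], [0.4, 26, -64, 0, 0, 0, 0], [0.4, 39, -96, 0, 0, 0, 0], [0.4, 52, -128, 0, 0, 0, 0], [0.4, 65, -161, 0, 0, 0, 0]])

```text
t: 2.23
tool_pos: [0.5388, 0.2528, 0.2557]
orientation: [-0.001, 0.991, 0.135, -0.0]
contact_force: [-0.4, -0.1, 0.5]
gripper_width: 0.0512
```

jog_arm(deltas=[[0.4, 13, -32, 0, 0, 0, -1.3], [0.4, 26, -64, 0, 0, 0, -2.6], [0.4, 39, -96, 0, 0, 0, -3.9], [0.4, 52, -128, 0, 0, 0, -5.2], [0.4, 65, -161, 0, 0, 0, -6.46]])

```text
t: 2.65
tool_pos: [0.558, 0.4268, 0.2553]
orientation: [-0.001, 0.913, 0.408, -0.001]
contact_force: [0.4, 0.2, 0.4]
gripper_width: 0.0512
```

```bash
cat >> h.py <<'E'
def pinfit(c,z=0.005,box=None,thr=60,w=7):
    P=cloud(c); s=c['color'].astype(int).sum(-1); m=(abs(P[...,2]-z)<0.014)&(s>np.median(s[abs(P[...,2])<.01])+thr)
    if box is not None: m&=(P[...,0]>box[0])&(P[...,0]<box[1])&(P[...,1]>box[2])&(P[...,1]<box[3])
    pp=np.array([plane(c,u,v,z)[:2] for v,u in np.argwhere(m)])*1000
    l=cv2.fitLine(pp.astype(np.float32),cv2.DIST_HUBER,0,.01,.01).ravel()
    for _ in range(5):
        d=abs((pp-l[2:])@[-l[1],l[0]]); l=cv2.fitLine(pp[d<w].astype(np.float32),cv2.DIST_L2,0,.01,.01).ravel()
    q=pp[d<w]; t=(q-l[2:])@l[:2]
    print('n',len(pp),'dir',l[:2],'deg',np.degrees(np.arctan2(l[1],l[0])),'ends',l[2:]+l[:2]*t.min(),l[2:]+l[:2]*t.max(),'len',np.ptp(t)); return l
E
python3 - <<'E'
from h import *
c=cam('wrist'); save(c,'w1.png'); print(c['f'],(-c['R'].T@c['t']).round(3))
l=pinfit(c,box=(.44,.63,.29,.46))
E
```

```text
275.3728630310651 [0.602 0.476 0.373]
n 687 dir [0.67498934 0.7378275 ] deg 47.546677 ends [452.18694394 300.95859171] [585.17831646 446.33079691] len 197.02736638138737
```

View pics/w1.png

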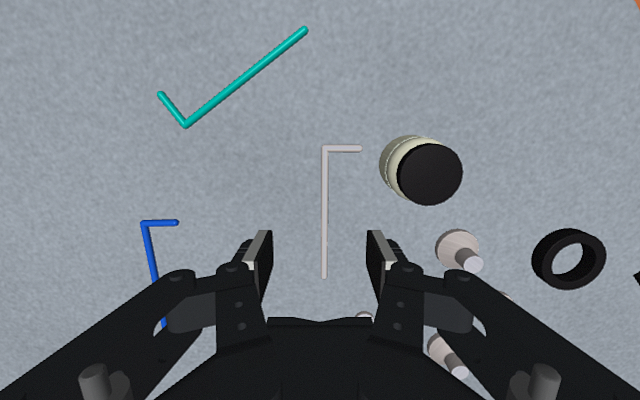

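The wrist view shows the grey pin with its bend at (324,148), tip at (323,278) and leg end at (360,148). It is parallel to the pads. Measured length is 197 mm.

```bash
cat >> h.py <<'E'
def down(deg):
    a=np.radians(deg); c,s=np.cos(a),np.sin(a); return Ro.from_matrix(np.array([[c,s,0],[s,-c,0],[0,0,-1.]]))
E
python3 -c "
from h import *
go([.556,.414,.028],down(47.55))"
```

```text
shift [-16.7  13.2 226.7] turn [-0.07 -0.06  0.21] rows 5.5
```

```bash
python3 -c "
from h import *
t,Q=tool(); print(t,Q.as_matrix().round(4).tolist())"
```

```text
[0.55746581 0.43342641 0.25483492] [[0.6616, 0.7498, -0.0013], [0.7498, -0.6616, 0.0082], [0.0053, -0.0064, -1.0]]
```

jog_arm(deltas=[[0.4, -6, 5, 40, -0.07, -0.06, 0.2], [0.4, -12, 10, 80, -0.07, -0.06, 0.2], [0.4, -17, 13, 120, -0.07, -0.06, 0.2], [0.4, -17, 13, 155, -0.07, -0.06, 0.2], [0.4, -17, 13, 180, -0.07, -0.06, 0.2]])

```text
t: 3.12
tool_pos: [0.553, 0.4116, 0.0696]
orientation: [0.0, 0.915, 0.403, -0.003]
contact_force: [0.1, -0.5, -0.4]
gripper_width: 0.051
```

jog_arm(deltas=[[0.4, 0, 0, 0, 0, 0, 0], [0.4, 0, 0, 0, 0, 0, 0]])

```text
t: 3.28
tool_pos: [0.5503, 0.4098, 0.0659]
orientation: [0.001, 0.915, 0.403, -0.007]
contact_force: [-0.1, 0.1, 0.2]
gripper_width: 0.0514
```

```bash
python3 -c "
from h import *
go([.556,.414,.028],down(47.55))"
```

```text
shift [ 7.5  1.5 37.8] turn [-0.05  0.16 -0.01] rows 0.9
```

jog_arm(deltas=[[0.4, 7.5, 1.5, 25, -0.05, 0.16, 0], [0.4, 7.5, 1.5, 38, -0.05, 0.16, 0], [0.4, 7.5, 1.5, 38, -0.05, 0.16, 0], [0.4, 7.5, 1.5, 38, -0.05, 0.16, 0]])

```text
t: 3.62
tool_pos: [0.5558, 0.4139, 0.0283]
orientation: [0.0, 0.915, 0.403, -0.001]
contact_force: [-0.1, 0.6, 0.3]
gripper_width: 0.0509
```

```bash
python3 -c "
from h import *
go([.556,.414,.028],down(47.55)); c=cam('wrist'); pinfit(c,box=(.5,.63,.36,.46))"
```

```text
shift [0.2 0.1 0.3] turn [-0.    0.01 -0.01] rows 0.0
n 2758 dir [0.68435454 0.7291494 ] deg 46.815132 ends [520.66028664 377.24999476] [586.08843668 446.96078554] len 95.60563400615496
```

Aligned. I close on it.

jog_arm(deltas=[[1, 0, 0, 0, 0, 0, 0], [1, 0, 0, 0, 0, 0, 0], [1, 0, 0, 0, 0, 0, 0], [1, 0, 0, 0, 0, 0, 0], [1, 0, 0, 0, 0, 0, 0]], squeeze=110)

```text
t: 4.08
tool_pos: [0.5574, 0.415, 0.0316]
orientation: [-0.0, 0.915, 0.403, 0.001]
contact_force: [-2.2, -1.1, 6.0]
gripper_width: 0.0024
```

jog_arm(deltas=[[1, 0, 0, -20, 0, 0, 0], [1, 0, 0, -45, 0, 0, 0], [1, 0, 0, -75, 0, 0, 0], [1, 0, 0, -105, 0, 0, 0], [1, 0, 0, -120, 0, 0, 0]])

```text
t: 4.5
tool_pos: [0.5588, 0.4159, 0.1561]
orientation: [-0.001, 0.915, 0.403, 0.004]
contact_force: [0.8, 1.5, -0.4]
gripper_width: 0.0026
```

```bash
python3 - <<'E'
from h import *
c=cam('wrist'); save(c,'w2.png'); c2=cam('scene')
t,Q=tool(); print(t,Q.as_matrix().round(3).tolist(),bot.state()['gripper_width'])
P=cloud(c2); s=(P[...,2]>.06)&(P[...,2]<.26)&(P[...,0]>.4)&(P[...,0]<.65)&(P[...,1]>.25)&(P[...,1]<.5)
uv=np.argwhere(s)[:,::-1]; print(uv.min(0),uv.max(0)); b=uv.min(0)-15; e=uv.max(0)+15
save(c2,'s2.png',(b[0],max(b[1],0),e[0],e[1]),4)
E
```

```text
[0.55965426 0.41634418 0.15631079] [[0.675, 0.737, 0.01], [0.737, -0.675, 0.006], [0.011, 0.003, -1.0]] 0.0020206775734732778
[342 117] [400 184]
```

View pics/w2.png

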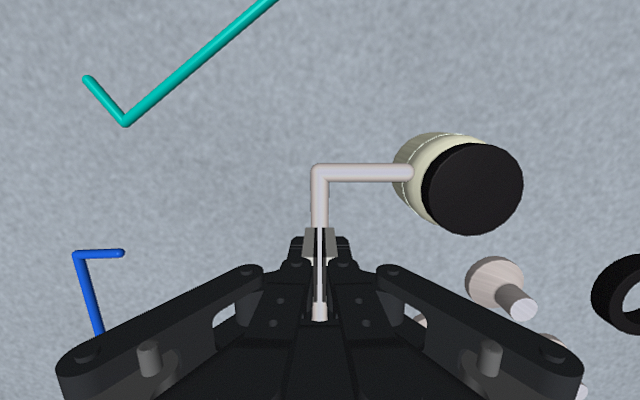

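The wrist view shows the pin lifted, with its bend at (318,170) and leg end at (408,172). The reported opening is only 2 mm, so I look from the side.

View pics/s2.png

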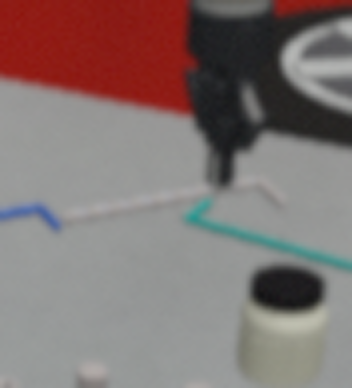

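```bash
python3 - <<'E'
from h import *
t,Q=tool()
for n in ('wrist','scene'):
    c=cam(n); P=cloud(c); im=c['color'].astype(int); sat=im.max(-1)-im.min(-1)
    L=Q.inv().apply((P-t).reshape(-1,3)).reshape(P.shape)*1000  # tool frame mm
    m=(P[...,2]>.06)&(sat<40)&(im.sum(-1)>330)&(abs(L[...,1])<8)&(L[...,0]>-170)&(L[...,0]<60)&(L[...,2]<60)&(L[...,2]>0)
    q=L[m]; print(n,len(q))
    for a in range(-170,60,20):
        s=(q[:,0]>=a)&(q[:,0]<a+20)
        if s.sum()>4: print(a,s.sum(),np.median(q[s],0).round(1),'zmin/max',np.percentile(q[s,2],[5,95]).round(1))
E
```

```text
wrist 1905
-70 22 [-50.7  -1.6  23.6] zmin/max [21.9 25.8]
-50 294 [-42.6  -0.4  22.7] zmin/max [21.5 24.4]
-30 120 [-19.7  -0.3  22. ] zmin/max [21.2 23. ]
-10 158 [ 1.8 -0.3 21.7] zmin/max [16.2 23.5]
10 684 [19.4 -0.3 22.2] zmin/max [12.4 24.5]
30 627 [38.3  1.3 22.2] zmin/max [20.8 25.2]
scene 125
-170 5 [-154.6    2.7   27.7] zmin/max [25.2 31.5]
-150 15 [-141.9    3.3   29. ] zmin/max [24.8 32.3]
-130 14 [-118.7    2.2   28.2] zmin/max [23.4 32.3]
-110 12 [-98.9   2.7  25.8] zmin/max [23.4 32.7]
-90 15 [-78.4   3.4  26.1] zmin/max [24.3 32.1]
-70 12 [-60.5   2.2  26.5] zmin/max [23.2 33.4]
-50 14 [-40.9   4.2  27.5] zmin/max [23.5 30.8]
-30 15 [-18.2   3.2  25.8] zmin/max [20.  31.5]
10 12 [20.2  3.4 27.2] zmin/max [22.9 32.2]
30 8 [35.4  2.  25.9] zmin/max [24.1 30. ]
```

The pin hangs at the very fingertips: its top is 22 mm ahead of the TCP and it is nearly level. The high squeeze splays the tips, so I'll set it down and regrip lower with less squeeze.

jog_arm(deltas=[[1, 0, 0, 35, 0, 0, 0], [1, 0, 0, 70, 0, 0, 0], [1, 0, 0, 100, 0, 0, 0], [1, 0, 0, 118, 0, 0, 0], [1, 0, 0, 124, 0, 0, 0]])

```text
t: 5.12
tool_pos: [0.5551, 0.4136, 0.031]
orientation: [0.001, 0.915, 0.403, -0.005]
contact_force: [-21.7, -15.6, 61.6]
gripper_width: 0.0019
```

jog_arm(deltas=[[0.75, 0, 0, 0, 0, 0, 0], [0.75, 0, 0, 0, 0, 0, 0], [0.75, 0, 0, 0, 0, 0, 0]], squeeze=35)

```text
t: 5.37
tool_pos: [0.5538, 0.4128, 0.0287]
orientation: [0.001, 0.915, 0.403, -0.006]
contact_force: [-0.8, -0.9, -0.3]
gripper_width: 0.0214
```

```bash
python3 -c "
from h import *
print(bot.state()['gripper_width']);t,Q=tool();print(t)
c=cam('wrist'); l=pinfit(c,box=(.5,.63,.36,.46))
p=l[2:]+l[:2]*((np.array([556,414])-l[2:])@l[:2]); go([p[0]/1000,p[1]/1000,.0255],down(47.3))"
```

```text
0.021439798662593695
[0.55377243 0.41278394 0.02874803]
n 2769 dir [0.6933361 0.7206143] deg 46.10522 ends [518.15418967 374.97602142] [584.43718759 443.86681634] len 95.60009227655533
shift [2.7 0.7 2.9] turn [-0.04  0.15  0.04] rows 0.1
```

jog_arm(deltas=[[0.75, 2.7, 0.7, 2, -0.04, 0.15, 0.04], [0.75, 2.7, 0.7, 3, -0.04, 0.15, 0.04], [0.75, 2.7, 0.7, 3, -0.04, 0.15, 0.04]])

```text
t: 5.67
tool_pos: [0.5554, 0.4138, 0.0252]
orientation: [0.0, 0.916, 0.401, -0.001]
contact_force: [-2.2, -2.0, 7.2]
gripper_width: 0.0217
```

jog_arm(deltas=[[0.85, 0, 0, 0, 0, 0, 0], [1, 0, 0, 0, 0, 0, 0], [1, 0, 0, 0, 0, 0, 0], [1, 0, 0, 0, 0, 0, 0]])

```text
t: 6.0
tool_pos: [0.5559, 0.414, 0.0255]
orientation: [0.0, 0.916, 0.401, -0.0]
contact_force: [0.2, -0.3, 5.6]
gripper_width: 0.0081
```

jog_arm(deltas=[[1, 0, 0, -10, 0, 0, 0], [1, 0, 0, -20, 0, 0, 0], [1, 0, 0, -20, 0, 0, 0]])

```text
t: 6.25
tool_pos: [0.5567, 0.4145, 0.0469]
orientation: [-0.0, 0.916, 0.401, 0.001]
contact_force: [0.5, 1.3, -1.1]
gripper_width: 0.0082
```

```bash
cat >> h.py <<'E'
def held():
    t,Q=tool(); print(t,'w',bot.state()['gripper_width'])
    c=cam('wrist'); P=cloud(c); im=c['color'].astype(int); sat=im.max(-1)-im.min(-1)
    L=Q.inv().apply((P-t).reshape(-1,3)).reshape(P.shape)*1000
    m=(sat<40)&(im.sum(-1)>330)&(abs(L[...,1])<9)&(L[...,0]>-80)&(L[...,0]<60)&(L[...,2]<50)&(L[...,2]>8)&(P[...,2]>.012)
    q=L[m]
    for a in (-60,-45,-30,12,20,28,36,44):
        s=(q[:,0]>=a)&(q[:,0]<a+8)
        if s.sum()>4: print(a,s.sum(),np.median(q[s],0).round(1),'ztop',np.percentile(q[s,2],10).round(1))
    return c
E
python3 -c "
from h import *
held()"
```

```text
[0.5566914  0.41453684 0.0469488 ] w 0.008178806020701425
-45 191 [-40.9  -0.4  16.7] ztop 15.6
-30 203 [-25.9  -0.3  16.6] ztop 15.5
12 270 [16.   0.2 16.3] ztop 15.1
20 285 [24.1  0.2 16.1] ztop 15.1
28 329 [32.3  0.3 16.1] ztop 15.1
36 425 [39.9  2.7 16.2] ztop 14.8
```

The grip is good now: opening 8.2 mm, pin level and well between the pads. Next I lift, turn to the case's yaw and go to staging.

jog_arm(deltas=[[1, 0, 0, -30, 0, 0, 0], [1, 0, 0, -60, 0, 0, 0], [1, 0, 0, -90, 0, 0, 0], [1, 0, 0, -120, 0, 0, 0], [1, 0, 0, -120, 0, 0, 0]], squeeze=45)

```text
t: 6.72
tool_pos: [0.5603, 0.4168, 0.1748]
orientation: [-0.001, 0.916, 0.401, 0.008]
contact_force: [1.3, 0.8, 0.9]
gripper_width: 0.0078
```

```bash
python3 -c "
from h import *
t,Q=tool();print(t)
go([.60,.23,.165]); go([.646,.047,.165],down(84.1))"
```

```text
[0.56027276 0.41680897 0.17478023]
shift [-110.5  155.9    8.8] turn [0. 0. 0.] rows 4.6
shift [-213.7  313.8    7.9] turn [ 0.1  -0.15 -7.36] rows 9.1
```

jog_arm(deltas=[[1, -15, 22, 2, 0, 0, 0], [1, -40, 56, 4, 0, 0, 0], [1, -65, 92, 6, 0, 0, 0], [1, -90, 128, 8, 0, 0, 0], [1, -111, 156, 8, 0, 0, 0]])

```text
t: 7.13
tool_pos: [0.5989, 0.2275, 0.1638]
orientation: [-0.001, 0.916, 0.401, 0.007]
contact_force: [0.9, -0.6, -2.1]
gripper_width: 0.0074
```

jog_arm(deltas=[[1, -20, 32, 0, 0, 0, -1.2], [1, -42, 65, 0, 0, 0, -2.5], [1, -64, 98, 0, 0, 0, -3.8], [1, -84, 130, 0, 0, 0, -5.0], [1, -100, 152, 0, 0, 0, -6.2]])

```text
t: 7.55
tool_pos: [0.6428, 0.0475, 0.1616]
orientation: [0.001, 0.774, 0.633, 0.006]
contact_force: [-0.1, 0.1, -1.5]
gripper_width: 0.0078
```

```bash
python3 -c "
from h import *
go([.646,.047,.165],down(84.1))"
```

```text
shift [ 0.2  3.3 -3.4] turn [ 0.11 -0.09 -1.12] rows 0.8
```

jog_arm(deltas=[[1, 0, 3.3, -3, 0.11, -0.09, -1.1], [1, 0, 3.3, -3, 0.11, -0.09, -1.1], [1, 0, 3.3, -3, 0.11, -0.09, -1.1]])

```text
t: 7.8
tool_pos: [0.6455, 0.0467, 0.1634]
orientation: [-0.001, 0.744, 0.668, -0.0]
contact_force: [-0.2, 0.0, -2.0]
gripper_width: 0.0076
```

```bash
python3 - <<'E'
from h import *
go([.646,.047,.165],down(84.1)); held()
a=np.radians(-5.9); ex=np.array([np.cos(a),np.sin(a)]); ey=np.array([-np.sin(a),np.cos(a)])
A=np.array([.6185,-.217])
for n in ('top','scene'):
    c=cam(n); save(c,n+'3.png',None,1); P=cloud(c); np.save(n+'P.npy',P); im=c['color'].astype(int); sat=im.max(-1)-im.min(-1)
    d=P[...,:2]-A; X=d@ex*1000; Y=d@ey*1000; Z=P[...,2]*1000
    k=(sat<50)&(im.sum(-1)>300)&(abs(X)<40)&(abs(Y)<90)&(Z>60)&(Z<105)
    top=k&(Z>88)
    print(n,k.sum(),top.sum(),'Z',np.median(Z[top]))
    for y in range(-80,80,10):
        s=top&(Y>=y)&(Y<y+10)&(abs(X)<16)
        if s.sum()>3: print(y,s.sum(),'X',np.percentile(X[s],[3,50,97]).round(1),'Z',np.median(Z[s]).round(1))
    # pin shaft in this view
    s=(sat<50)&(im.sum(-1)>330)&(abs(X)<25)&(Y>100)&(Y<330)&(Z>110)&(Z<160)
    q=np.c_[X[s],Y[s],Z[s]]; print('pin',len(q))
    for y in range(100,320,30):
        m=(q[:,1]>=y)&(q[:,1]<y+30)
        if m.sum()>3: print(y,m.sum(),np.median(q[m],0).round(1),'ymin',q[m,1].min().round(1))
E
```

```text
shift [ 0.4  0.5 -1.6] turn [-0.02 -0.01 -0.06] rows 0.0
[0.64547081 0.04667874 0.16337592] w 0.007647004375342587
-45 192 [-40.7  -0.1  16.8] ztop 15.8
-30 196 [-26.   -0.4  16.5] ztop 15.5
12 264 [16.1 -0.6 16.2] ztop 15.1
20 285 [24.1 -0.6 16.4] ztop 15.2
28 330 [32.3 -0.1 16.3] ztop 15.0
36 460 [40.   2.4 16.1] ztop 15.0
top 713 382 Z 91.39527102255727
-80 23 X [-7.1  1.8 10.9] Z 92.1
-70 23 X [-5.2  3.5 12.7] Z 90.4
-60 11 X [-5.5  3.5 11.2] Z 92.3
-50 24 X [-7.7  1.5 11.3] Z 92.2
-40 26 X [-6.1  5.6 15.2] Z 91.6
-30 27 X [-6.8  1.7 11.1] Z 91.8
-20 25 X [-7.6  1.9 12.3] Z 90.7
-10 21 X [-6.1  1.3 11.6] Z 91.2
0 25 X [-7.   1.9 12.4] Z 91.0
10 15 X [-7.3  3.4 11.5] Z 90.5
20 30 X [-11.4   1.6  11.6] Z 92.1
30 23 X [-8.9  0.7 11.4] Z 91.2
40 28 X [-8.3  1.3 11.8] Z 91.1
50 22 X [-7.3  2.  11.6] Z 91.0
60 23 X [-5.6  2.8 12.3] Z 92.2
70 17 X [-11.2   2.9  11.2] Z 91.4
pin 186
100 29 [ -3.1 120.1 143.5] ymin 110.8
130 40 [ -2.4 145.1 143.8] ymin 130.8
160 14 [ -1.3 165.3 144.4] ymin 160.3
190 25 [ -1.5 212.1 145.1] ymin 203.3
220 33 [ -3.  233.3 144.6] ymin 221.4
280 45 [  0.4 302.1 145.5] ymin 284.0
scene 599 332 Z 92.92482850697539
-60 5 X [ 7.1 11.5 13.9] Z 92.5
-50 21 X [-4.6  5.7 13.6] Z 93.1
-40 26 X [-5.   6.2 13.3] Z 93.5
-30 28 X [-7.5  4.5 14. ] Z 92.7
-20 24 X [-4.7  4.9 14.3] Z 93.0
-10 23 X [-4.2  5.8 15.1] Z 92.9
0 28 X [-5.1  5.8 14.1] Z 93.5
10 20 X [-8.3  4.2 13.3] Z 92.3
20 25 X [-5.4  5.1 12.9] Z 93.2
30 22 X [-5.8  5.1 13.7] Z 93.8
40 23 X [-6.4  4.1 14.4] Z 92.9
50 23 X [-4.   4.5 14. ] Z 93.5
60 16 X [-5.   5.6 13.6] Z 93.8
70 18 X [-5.3  3.7 14.1] Z 92.9
pin 172
100 23 [  0.2 116.8 145.3] ymin 109.9
130 31 [  1.3 145.3 145.2] ymin 131.0
160 29 [  1.6 177.3 146.6] ymin 160.1
190 25 [  1.7 206.9 147.1] ymin 191.7
220 23 [  2.6 235.3 146.9] ymin 221.0
250 18 [  2.9 254.8 146.7] ymin 250.0
280 23 [ 13.2 302.4 146.2] ymin 297.8
```

jog_arm(deltas=[[1, 0, 2.9, 20, 0, -0.13, -0.2], [1, 0, 2.9, 40, 0, -0.13, -0.2], [1, 0, 2.9, 55, 0, -0.13, -0.2], [1, 0, 2.9, 60, 0, -0.13, -0.2], [1, 0, 2.9, 60, 0, -0.13, -0.2]])

```text
t: 8.37
tool_pos: [0.6457, 0.0487, 0.1011]
orientation: [0.001, 0.737, 0.676, -0.007]
contact_force: [0.1, -0.5, -2.3]
gripper_width: 0.0078
```

```bash
cat >> h.py <<'E'
def align(z0=75,z1=100,ymin=84):
    a=np.radians(-5.9); ex=np.array([np.cos(a),np.sin(a)]); ey=np.array([-np.sin(a),np.cos(a)]); A=np.array([.6185,-.217])
    t,Q=tool(); print('tcp',t,'yaw',np.degrees(np.arctan2(*Q.as_matrix()[[1,0],0])).round(2),bot.state()['contact_force'].round(1)); out=[]
    for n in ('top','scene'):
        c=cam(n); P=cloud(c); im=c['color'].astype(int); sat=im.max(-1)-im.min(-1)
        d=P[...,:2]-A; X=d@ex*1000; Y=d@ey*1000; Z=P[...,2]*1000
        s=(sat<50)&(im.sum(-1)>330)&(abs(X)<20)&(Y>ymin)&(Y<330)&(Z>z0)&(Z<z1)
        q=np.c_[X[s],Y[s],Z[s]]; print(n,'pin',len(q),'ymin',q[:,1].min().round(1))
        for y in range(80,300,25):
            m=(q[:,1]>=y)&(q[:,1]<y+25)
            if m.sum()>3: print(y,m.sum(),'X',np.percentile(q[m,0],[5,50,95]).round(1),'Z',np.percentile(q[m,2],[50,90]).round(1))
        out.append(c)
    return out
E
python3 -c "
from h import *
o=align(); save(o[1],'s4.png',(200,200,400,320),4)"
```

```text
tcp [0.64572828 0.04869211 0.10110108] yaw 85.05 [ 0.1 -0.5 -2.3]
top pin 103 ymin 112.8
105 23 X [-3.5  0.5  5. ] Z [83.2 86.3]
130 31 X [-3.   0.4  5.7] Z [82.8 86.1]
155 27 X [-3.6 -0.4  4.8] Z [82.9 85.9]
280 10 X [-1.5  2.1  6. ] Z [84.1 87.4]
scene pin 161 ymin 109.6
105 22 X [0.9 5.7 7.7] Z [86.3 88.2]
130 22 X [1.1 5.3 8.5] Z [86.9 88.2]
155 23 X [0.  4.5 9. ] Z [86.5 88.9]
180 21 X [-0.6  4.8  8.6] Z [86.8 88.5]
205 22 X [-0.7  4.6  6.3] Z [86.7 89.2]
230 25 X [-1.5  4.8  8.7] Z [86.8 89.1]
255 12 X [-15.9  -4.   11.5] Z [87.  96.3]
280 10 X [ 7.5 15.2 19.2] Z [85.6 88.6]
```

View pics/s4.png

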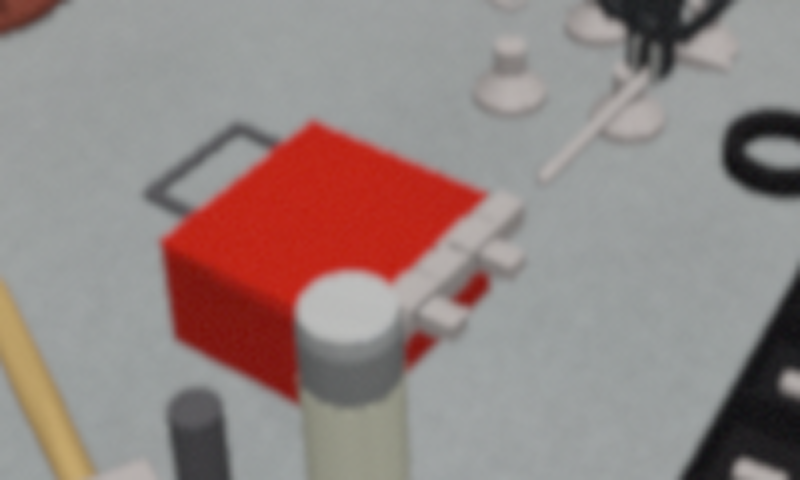

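The crop shows the pin shaft, tip at (545,178), in line with the knuckle row at (510,215). I correct slightly (+0.6 mm X, +1.3 mm Z) and advance the tip to the hole.

jog_arm(deltas=[[1, -8, 0.4, -1, 0, 0, 0], [1, -16, 0.3, -1, 0, 0, 0], [1, -24, 0.2, -1, 0, 0, 0], [1, -24, 0.2, -1, 0, 0, 0]])

```text
t: 8.8
tool_pos: [0.6468, 0.022, 0.1064]
orientation: [0.004, 0.738, 0.675, -0.004]
contact_force: [0.3, -0.6, -1.4]
gripper_width: 0.008
```

jog_arm(deltas=[[1, -5, -0.1, 0, 0, 0, 0], [1, -9, -0.1, 0, 0, 0, 0], [1, -13, -0.2, 0.1, 0, 0, 0]])

```text
t: 9.05
tool_pos: [0.6455, 0.0085, 0.1067]
orientation: [0.004, 0.738, 0.675, -0.004]
contact_force: [0.1, -0.1, -2.7]
gripper_width: 0.0075
```

```bash
python3 -c "
from h import *
align()"
```

```text
tcp [0.64545962 0.00850762 0.10667655] yaw 84.88 [ 0.1 -0.1 -2.7]
top pin 100 ymin 84.4
80 25 X [0.6 3.6 8.4] Z [88.2 90.7]
105 27 X [0.  3.6 7.8] Z [87.5 90.2]
155 12 X [3.8 6.5 8.1] Z [87.4 88.7]
180 8 X [2.9 4.7 7.7] Z [89.7 93.6]
255 25 X [ 2.3  8.1 19.5] Z [89.1 92.2]
scene pin 146 ymin 84.9
80 19 X [ 3.   7.6 10.4] Z [88.9 91.2]
105 26 X [ 2.3  8.  10.8] Z [89.6 91.6]
130 21 X [2.  6.9 9.6] Z [89.3 91.5]
155 23 X [ 3.2  7.2 10.5] Z [90.4 92.7]
180 22 X [2.7 6.3 8.8] Z [89.7 93. ]
205 25 X [-6.3  5.2 12.6] Z [89.7 92.8]
255 10 X [10.5 16.8 18.8] Z [88.6 91.6]
```

```bash
cat >> h.py <<'E'
def RI(yaw=84.95): return down(yaw)*Ro.from_rotvec([0,-np.radians(.65),0])
E
python3 -c "
from h import *
go([.6433,.0090,.1036],RI())"
```

```text
shift [ 0.6 -2.   2.8] turn [-0.    0.01 -0.02] rows 0.1
```

jog_arm(deltas=[[1, 0.6, -2, 2.8, 0, 0, 0], [1, 0.6, -2, 2.8, 0, 0, 0], [1, 0.6, -2, 2.8, 0, 0, 0]])

```text
t: 9.4
tool_pos: [0.6428, 0.0093, 0.103]
orientation: [0.004, 0.738, 0.675, -0.005]
contact_force: [1.1, -0.2, -1.2]
gripper_width: 0.0079
```

```bash
python3 -c "
from h import *
align();go([.6433,.0090,.1036],RI())"
```

```text
tcp [0.64277464 0.00931009 0.10301084] yaw 84.89 [ 1.1 -0.2 -1.2]
top pin 102 ymin 84.2
80 24 X [-2.3  0.6  5.6] Z [85.2 88.5]
105 29 X [-3.3  1.3  6.1] Z [85.7 88.4]
155 11 X [1.  3.5 5.8] Z [85.1 87.4]
180 7 X [2.2 2.8 5.4] Z [84.2 85.8]
255 30 X [-1.4  5.9 16.9] Z [84.6 87.6]
scene pin 154 ymin 85.0
80 24 X [-0.3  4.8  8.4] Z [87.3 88.6]
105 25 X [-0.4  5.4  7.6] Z [85.9 89.6]
130 26 X [1.7 5.  8.5] Z [86.8 89.3]
155 19 X [0.2 4.9 8. ] Z [86.8 89.6]
180 24 X [0.4 3.8 6.7] Z [86.7 88.8]
205 25 X [-6.   4.9 11.9] Z [85.9 91.3]
255 11 X [ 8.4 13.6 16.8] Z [85.9 87.5]
shift [-0.3  0.1 -0.2] turn [-0.    0.01 -0.01] rows 0.0
```

```bash
cat >> h.py <<'E'
def ins(d,dx=0,dz=0,yaw=84.95): go(np.array([.6434+dx*.995,.0089-dx*.103,.1034+dz])-d*np.array([.1028,.9947,0]),RI(yaw))
E
python3 -c "
from h import *
ins(25)"
```

```text
shift [-24996.1   -348.6    303.6] turn [-0.    0.01 -0.01] rows 599.5
```

jog_arm(deltas=[[1, -6, 0.4, 0, 0, 0, 0], [1, -12, 0.3, 0, 0, 0, 0], [1, -18, 0.2, 0, 0, 0, 0], [1, -25, 0.2, 0, 0, 0, 0], [1, -25, 0.2, 0, 0, 0, 0]])

```text
t: 9.92
tool_pos: [0.6412, -0.0175, 0.1038]
orientation: [0.004, 0.738, 0.674, -0.005]
contact_force: [0.3, -0.2, -1.4]
gripper_width: 0.0075
```

```bash
python3 -c "
from h import *
align(); held(); ins(.025);ins(.05)"
```

```text
tcp [ 0.64116374 -0.01746447  0.10382695] yaw 84.82 [ 0.3 -0.2 -1.4]
top pin 50 ymin 85.1
80 9 X [-1.1  2.   5.7] Z [86.3 88.4]
130 16 X [1.2 3.5 6.1] Z [86.6 89.9]
155 8 X [1.7 3.2 6.3] Z [86.2 87.6]
230 15 X [-0.   5.2 18.1] Z [85.2 88.9]
scene pin 137 ymin 84.4
80 25 X [-0.2  5.4  9. ] Z [87.2 89.9]
105 25 X [1.6 5.6 8.2] Z [86.8 89.7]
130 26 X [1.6 5.9 7.9] Z [87.7 89.6]
155 19 X [0.6 4.9 8.8] Z [87.  88.8]
180 30 X [-14.6   4.1  11.8] Z [87.1 90.8]
230 11 X [10.1 15.7 18.9] Z [86.6 88. ]
[ 0.64117291 -0.01626172  0.10374936] w 0.007716565538193671
-45 193 [-40.8  -0.7  16.7] ztop 15.7
-30 197 [-26.   -0.7  16.5] ztop 15.6
12 258 [16.  -0.3 16.2] ztop 15.1
20 293 [24.1 -0.6 16.2] ztop 15.1
28 328 [32.4 -0.1 16.2] ztop 15.1
36 452 [40.   2.4 16.1] ztop 14.9
shift [-0.1 -0.3  0.3] turn [-0.    0.01 -0.02] rows 0.0
shift [-25.1  -0.7   0.6] turn [-0.    0.01 -0.02] rows 0.6
```

No force and no slip, so the tip is in the first knuckle. I continue.

jog_arm(deltas=[[1, -6, -0.5, 0.3, 0, 0, 0], [1, -12, -0.6, 0.4, 0, 0, 0], [1, -18, -0.7, 0.5, 0, 0, 0], [1, -25, -0.7, 0.5, 0, 0, 0], [1, -25, -0.7, 0.5, 0, 0, 0]])

```text
t: 10.48
tool_pos: [0.6382, -0.0424, 0.1036]
orientation: [0.004, 0.739, 0.674, -0.005]
contact_force: [1.3, -0.0, -1.4]
gripper_width: 0.0074
```

```bash
python3 -c "
from h import *
held(); print(bot.state()['contact_force']); ins(.05);ins(.08)"
```

```text
[ 0.63817433 -0.04243717  0.10359175] w 0.007376090605323515
-45 194 [-41.   -0.7  16.9] ztop 15.8
-30 194 [-26.   -0.7  16.6] ztop 15.7
12 260 [16.1 -0.1 16.3] ztop 15.2
20 290 [24.1 -0.6 16.3] ztop 15.2
28 313 [32.5  0.4 16.2] ztop 15.2
36 455 [40.   2.4 16.2] ztop 15.0
[-0.12689994 -1.25070485 -1.25670679]
shift [ 0.9 -0.   0.2] turn [-0.    0.01 -0.03] rows 0.0
shift [-29.1  -0.4   0.5] turn [-0.    0.01 -0.03] rows 0.7
```

jog_arm(deltas=[[1, -7, -0.1, 0.2, 0, 0, 0], [1, -14, -0.2, 0.3, 0, 0, 0], [1, -21, -0.3, 0.4, 0, 0, 0], [1, -29, -0.4, 0.5, 0, 0, 0], [1, -29, -0.4, 0.5, 0, 0, 0]])

```text
t: 10.95
tool_pos: [0.6351, -0.0725, 0.1035]
orientation: [0.004, 0.739, 0.674, -0.005]
contact_force: [0.6, 0.7, -1.1]
gripper_width: 0.0078
```

```bash
python3 -c "
from h import *
held(); print(bot.state()['contact_force']); ins(.08);ins(.11)"
```

```text
[ 0.63508606 -0.07245949  0.10349565] w 0.007766857382691373
-45 193 [-41.   -0.7  16.8] ztop 15.7
-30 193 [-26.1  -0.7  16.5] ztop 15.6
12 260 [16.1 -0.1 16.4] ztop 15.3
20 287 [24.2 -0.6 16.3] ztop 15.2
28 315 [32.4  0.4 16.2] ztop 15.0
36 457 [40.   2.4 16.1] ztop 14.9
[ 0.15778494 -0.66451792 -1.10977022]
shift [ 1.  -0.1  0.1] turn [-0.    0.01 -0.05] rows 0.0
shift [-29.   -0.4   0.4] turn [-0.    0.01 -0.05] rows 0.7
```

jog_arm(deltas=[[1, -7, -0.1, 0.1, 0, 0, 0], [1, -14, -0.2, 0.2, 0, 0, 0], [1, -21, -0.3, 0.3, 0, 0, 0], [1, -29, -0.4, 0.4, 0, 0, 0], [1, -29, -0.4, 0.4, 0, 0, 0]])

```text
t: 11.42
tool_pos: [0.632, -0.1024, 0.1035]
orientation: [0.004, 0.739, 0.673, -0.005]
contact_force: [0.0, 0.2, -1.9]
gripper_width: 0.0075
```

```bash
python3 -c "
from h import *
held(); print(bot.state()['contact_force']); ins(.11);ins(.135)"
```

```text
[ 0.63196177 -0.1023899   0.10351054] w 0.007507279037888498
-45 264 [-39.3  -0.7  16.2] ztop 10.7
-30 189 [-26.1  -0.1  16.4] ztop 15.4
12 262 [16.  -0.4 16.3] ztop 15.2
20 292 [24.1 -0.6 16.3] ztop 15.0
28 325 [32.5 -0.1 16.3] ztop 15.0
36 454 [40.   2.4 16.2] ztop 15.0
[ 0.23130798 -0.66425104 -1.3859309 ]
shift [ 1.1 -0.   0.1] turn [ 0.    0.01 -0.07] rows 0.0
shift [-23.9  -0.3   0.4] turn [ 0.    0.01 -0.07] rows 0.6
```

jog_arm(deltas=[[1, -7, -0.1, 0.1, 0, 0, 0], [1, -13, -0.2, 0.2, 0, 0, 0], [1, -19, -0.3, 0.3, 0, 0, 0], [1, -19, -0.3, 0.3, 0, 0, 0]])

```text
t: 11.8
tool_pos: [0.6298, -0.1219, 0.1035]
orientation: [0.004, 0.74, 0.673, -0.005]
contact_force: [0.0, -0.4, -2.2]
gripper_width: 0.0078
```

```bash
python3 -c "
from h import *
c=held(); print(bot.state()['contact_force']); save(c,'w5.png'); ins(.13)"
```

```text
[ 0.62984955 -0.12185683  0.10347402] w 0.007800122580076834
-45 147 [-38.7  -0.1  11.1] ztop 10.4
-30 225 [-26.5  -0.7  10.9] ztop 10.2
12 260 [16.  -0.6 16.3] ztop 15.0
20 291 [24.2 -0.6 16.3] ztop 15.2
28 334 [32.4 -0.1 16.3] ztop 15.1
36 453 [40.1  2.4 16.2] ztop 15.0
[-0.662019   -0.15320456 -1.28779367]
shift [0.9 0.1 0.1] turn [ 0.    0.01 -0.08] rows 0.1
```

View pics/w5.png

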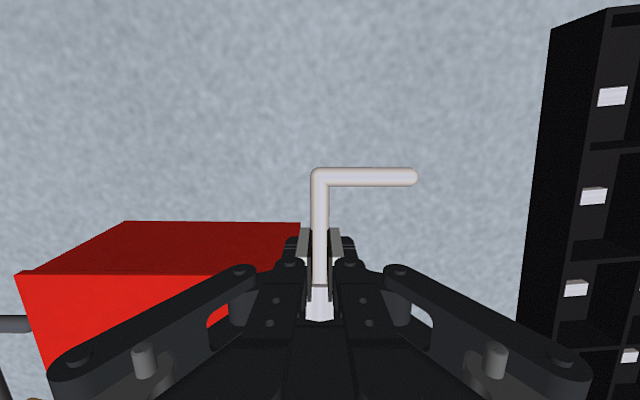

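The view shows the shaft running through the grip into the knuckle at (320,305), with the bend at (318,175) and the leg at (415,177). I release, rise, step out past the bend and push with closed fingers.

jog_arm(deltas=[[0.7, 0, 0, 0, 0, 0, 0], [0.7, 0, 0, 0, 0, 0, 0], [0.7, 0, 0, 0, 0, 0, 0], [0.7, 0, 0, -20, 0, 0, 0], [0.7, 0, 0, -40, 0, 0, 0]], squeeze=40)

```text
t: 12.27
tool_pos: [0.6286, -0.12, 0.1421]
orientation: [0.002, 0.74, 0.673, -0.005]
contact_force: [0.4, -0.1, 0.0]
gripper_width: 0.0255
```

jog_arm(deltas=[[0.7, 0, 0, -20, 0, 0, 0], [1, 20, 0, -20, 0, 0, 0], [1, 45, 0, -20, 0, 0, 0], [1, 75, 1, -20, 0, 0, 0], [1, 75, 1, -20, 0, 0, 0]])

```text
t: 12.68
tool_pos: [0.6372, -0.0404, 0.1619]
orientation: [0.002, 0.739, 0.674, -0.004]
contact_force: [-0.1, -0.6, 0.3]
gripper_width: -0.0003
```

```bash
cat >> h.py <<'E'
EX=np.array([.9947,-.1028,0]); EY=np.array([.1028,.9947,0]); A0=np.array([.6185,-.217,0])+.0022*EX
def case(x,y,z): return A0+EX*x/1000+EY*y/1000+np.array([0,0,z/1000])
def tocase(p): d=np.asarray(p)-A0; return np.stack([d@EX,d@EY,d[...,2]],-1)*1000
E
python3 - <<'E'
from h import *
print(tocase(tool()[0]))
for n in ('scene','top'):
    c=cam(n); P=tocase(cloud(c)); im=c['color'].astype(int); sat=im.max(-1)-im.min(-1)
    s=(sat<50)&(im.sum(-1)>300)&(abs(P[...,0])<25)&(P[...,1]>83)&(P[...,1]<160)&(P[...,2]>30)&(P[...,2]<100)
    q=P[s]; print(n,len(q),np.percentile(q,[2,50,98],axis=0).round(1).tolist() if len(q) else '')
go(case(0,170,160),down(84.1)); go(case(0,170,98),down(84.1))
E
```

```text
[ -1.70791729 177.59010256 161.88036641]
scene 102 [[0.2, 86.2, 37.8], [7.7, 129.7, 80.6], [14.2, 138.0, 88.5]]
top 29 [[2.2, 91.4, 79.8], [4.9, 111.2, 84.0], [8.1, 135.0, 88.3]]
shift [-4.   1.6  1.7] turn [-0.04  0.14  0.13] rows 0.1
shift [-3.2  1.8 63.7] turn [-0.04  0.14  0.13] rows 1.5
```

jog_arm(deltas=[[1, -3, 3.8, 30, 0, 0.14, 0.13], [1, -3, 3.8, 58, 0, 0.14, 0.13], [1, -3, 3.8, 64, 0, 0.14, 0.13], [1, -3, 3.8, 64, 0, 0.14, 0.13]])

```text
t: 13.12
tool_pos: [0.6374, -0.0486, 0.0943]
orientation: [-0.004, 0.743, 0.669, -0.003]
contact_force: [-0.6, 1.9, -0.2]
gripper_width: -0.0002
```

```bash
python3 -c "
from h import *
print(tocase(tool()[0]))
go(case(2,148,98),down(84.1)); go(case(2,106,98),down(84.1))"
```

```text
[ -0.73327564 169.45328928  94.29463182]
shift [-21.4   2.7  -3.7] turn [-0.12 -0.01 -0.01] rows 0.5
shift [-63.4   2.8  -3.8] turn [-0.12 -0.01 -0.01] rows 1.5
```

jog_arm(deltas=[[1, -10, 2.7, -2.5, -0.1, 0, 0], [1, -21, 2.7, -2.5, -0.1, 0, 0], [1, -31, 2.7, -2.5, -0.1, 0, 0], [1, -41, 2.7, -2.5, -0.1, 0, 0], [1, -49, 2.7, -2.5, -0.1, 0, 0]])

```text
t: 13.53
tool_pos: [0.6358, -0.099, 0.0984]
orientation: [-0.0, 0.743, 0.669, 0.001]
contact_force: [-0.4, 4.5, 2.1]
gripper_width: -0.0001
```

```bash
cat >> h.py <<'E'
def bend():
    print('tcp case',tocase(tool()[0]).round(1),bot.state()['contact_force'].round(1))
    for n in ('scene','top'):
        c=cam(n); P=tocase(cloud(c)); im=c['color'].astype(int); sat=im.max(-1)-im.min(-1)
        s=(sat<50)&(im.sum(-1)>300)&(abs(P[...,0])<25)&(P[...,1]>83)&(P[...,1]<150)&(P[...,2]>30)&(P[...,2]<100)
        s2=(sat<50)&(im.sum(-1)>300)&(abs(P[...,0])<14)&(P[...,1]<-78)&(P[...,1]>-125)&(P[...,2]>74)&(P[...,2]<90)
        q=P[s]; print(n,len(q),np.percentile(q,[2,50,98],axis=0).round(1).tolist() if len(q) else '','tip',s2.sum(),np.percentile(P[s2][:,1],[2,20,50]).round(1) if s2.any() else '')
    return c
E
python3 -c "
from h import *
bend(); go(case(2,106,98),down(84.1))"
```

```text
tcp case [  2.8 119.2  98.4] [-0.4  4.5  2.1]
scene 90 [[-4.7, 86.5, 37.4], [8.1, 100.5, 75.3], [15.2, 124.6, 94.4]] tip 0 
top 0  tip 36 [-123.5 -116.5  -99.9]
shift [-12.4  -0.6  -0.1] turn [ 0.01  0.01 -0.03] rows 0.3
```

jog_arm(deltas=[[1, -5, -0.5, 0, 0, 0, 0], [1, -9, -0.6, 0, 0, 0, 0], [1, -12, -0.6, 0, 0, 0, 0], [1, -12, -0.6, 0, 0, 0, 0]])

```text
t: 13.97
tool_pos: [0.6336, -0.1121, 0.098]
orientation: [0.0, 0.744, 0.669, -0.0]
contact_force: [-0.8, 0.1, -1.0]
gripper_width: 0.0002
```

```bash
python3 -c "
from h import *
c=bend(); c=cam('wrist'); P=tocase(cloud(c)); im=c['color'].astype(int); sat=im.max(-1)-im.min(-1)
s=(sat<50)&(im.sum(-1)>300)&(abs(P[...,0])<25)&(P[...,1]>70)&(P[...,1]<150)&(P[...,2]>30)&(P[...,2]<100);q=P[s];print(len(q),np.percentile(q,[2,50,98],axis=0).round(1) if len(q) else '')"
```

```text
tcp case [  2.1 105.9  98. ] [-0.8  0.1 -1. ]
scene 85 [[-9.6, 84.4, 37.4], [7.5, 90.9, 75.7], [13.9, 105.4, 98.4]] tip 0 
top 0  tip 41 [-123.1 -115.7 -100.1]
473 [[ -4.5  71.   79.4]
 [  1.8 116.4  92.2]
 [  8.1 117.   99.2]]
```

The pin is home: leg at y ≈ 91 mm in the case frame, force near zero. Next I rise and go over the lid's bar.

jog_arm(deltas=[[1, 3, 0, 0, 0, 0, 0], [1, 5, 0, -30, 0, 0, 0], [1, 5, 0, -65, 0, 0, 0], [0.65, 5, 0, -100, 0, 0, 0], [0.65, 5, 0, -100, 0, 0, 0]])

```text
t: 14.53
tool_pos: [0.6393, -0.1076, 0.2072]
orientation: [0.007, 0.743, 0.669, 0.004]
contact_force: [1.5, -0.5, 1.7]
gripper_width: 0.0232
```

jog_arm(deltas=[[0.65, -15, -30, 0, 0, 0, 0], [0.65, -33, -64, 0, 0, 0, 0], [0.65, -50, -98, 0, 0, 0, 0], [0.65, -70, -134, 0, 0, 0, 0], [0.65, -80, -160, 0, 0, 0, 0]])

```text
t: 14.95
tool_pos: [0.4691, -0.171, 0.2045]
orientation: [0.007, 0.743, 0.669, 0.003]
contact_force: [-0.3, -1.1, 0.1]
gripper_width: 0.0299
```

jog_arm(deltas=[[0.65, -15, -25, 0, 0, 0, 0], [0.65, -30, -52, 0, 0, 0, 0], [0.65, -30, -52, 0, 0, 0, 0], [0.65, -30, -52, 0, 0, 0, 0]])

```text
t: 15.28
tool_pos: [0.4134, -0.1956, 0.2038]
orientation: [0.007, 0.744, 0.668, 0.003]
contact_force: [0.6, 0.1, 0.3]
gripper_width: 0.0298
```

```bash
python3 - <<'E'
from h import *
print(tocase(tool()[0]).round(1))
c=bend()
P=tocase(np.load('topP.npy'))
s=(P[...,0]<-170)&(P[...,0]>-230)&(abs(P[...,1])<60)&(P[...,2]>65)&(P[...,2]<100); q=P[s]
m=abs(q[:,1])<35; print('bar',m.sum(),np.percentile(q[m],[5,50,95],axis=0).round(1).tolist(),'y',np.percentile(q[:,1],[2,98]))
go(case(-211,0,150),down(84.1)); go(case(-211,0,95),down(84.1))
E
```

```text
[-2.084e+02  2.000e-01  2.038e+02]
tcp case [-2.084e+02  2.000e-01  2.038e+02] [0.6 0.1 0.3]
scene 51 [[2.6, 83.2, 36.4], [7.8, 87.3, 59.4], [11.7, 92.8, 87.0]] tip 0 
top 15 [[-0.9, 84.2, 40.2], [2.1, 87.9, 82.2], [7.1, 93.3, 86.9]] tip 36 [-121.8 -108.4  -95.7]
bar 97 [[-215.2, -29.4, 81.3], [-210.8, 1.1, 85.7], [-170.4, 31.9, 89.7]] y [-50.43979397  47.5021031 ]
shift [-0.3 -5.1 54.2] turn [ 0.18  0.06 -0.02] rows 1.3
shift [  0.   -6.  109.2] turn [ 0.18  0.06 -0.02] rows 2.6
```

jog_arm(deltas=[[0.65, 0, -5, 35, 0.18, 0.06, 0], [0.65, 0, -5.5, 70, 0.18, 0.06, 0], [0.65, 0, -6, 95, 0.18, 0.06, 0], [0.65, 0, -6, 107, 0.18, 0.06, 0], [0.65, 0, -6, 107, 0.18, 0.06, 0]])

```text
t: 15.8
tool_pos: [0.4094, -0.1933, 0.0937]
orientation: [-0.004, 0.743, 0.67, -0.001]
contact_force: [-0.6, 1.1, -0.2]
gripper_width: 0.0299
```

```bash
python3 - <<'E'
from h import *
print(tocase(tool()[0]).round(1),bot.state()['contact_force'].round(1)); c=cam('wrist'); save(c,'w6.png')
go(case(-211,0,95),down(84.1))
E
```

```text
[-212.6    2.    93.7] [-0.6  1.1 -0.2]
shift [-1.2  0.3  0.6] turn [-0.04 -0.02 -0.  ] rows 0.0
```

View pics/w6.png

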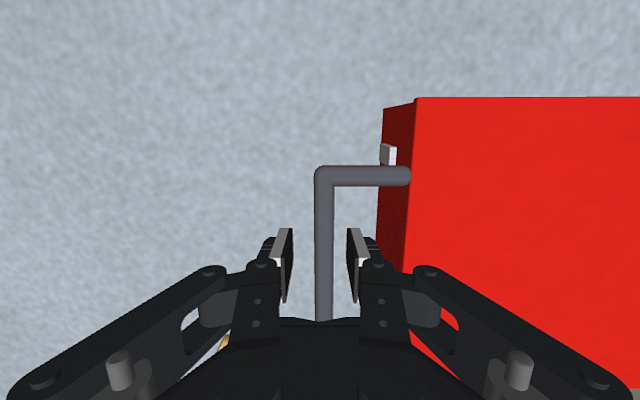

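The bar (323,250) lies between the pads. I grip lightly and lift along the arc.

jog_arm(deltas=[[1, 0, 0, 0, 0, 0, 0], [1, 0, 0, 0, 0, 0, 0], [1, 0, 0, 0, 0, 0, 0], [1, 0, 0, 0, 0, 0, 0]], squeeze=30)

```text
t: 16.18
tool_pos: [0.4121, -0.1948, 0.0969]
orientation: [-0.0, 0.743, 0.67, 0.0]
contact_force: [1.9, 0.5, -0.8]
gripper_width: 0.0087
```

jog_arm(deltas=[[1, 0, 1, -15, 0, 0, 0], [1, 0, 5, -45, 0, 0, 0], [1, 0, 14, -76, 0, 0, 0], [1, 0, 28, -105, 0, 0, 0], [1, 0, 47, -132, 0, 0, 0]])

```text
t: 16.6
tool_pos: [0.458, -0.1995, 0.2305]
orientation: [-0.001, 0.743, 0.67, -0.0]
contact_force: [1.1, -0.2, -3.0]
gripper_width: 0.0087
```

```bash
cat >> h.py <<'E'
def arc(*ths,off=11,r=211):
    s=bot.state(); p=tocase(s['tool_pos']); th=np.degrees(np.arctan2(p[2]-off-83,-p[0]))
    print('tcp',p.round(1),'r',np.hypot(p[2]-off-83,p[0]).round(1),'th',th.round(1),'F',s['contact_force'].round(1),'w',s['gripper_width'])
    for t in ths: print(t,end=' '); a=np.radians(t); go(case(-r*np.cos(a),p[1],83+off+r*np.sin(a)),down(84.1))
E
python3 -c "
from h import *
bend(); arc(45,54,63,72,81,90)"
```

```text
tcp case [-163.6    0.9  230.5] [ 1.1 -0.2 -3. ]
scene 35 [[-2.9, 84.1, 37.0], [2.9, 87.1, 54.7], [6.6, 93.4, 88.1]] tip 0 
top 20 [[-7.5, 84.7, 34.7], [-1.8, 88.3, 80.0], [3.1, 93.8, 86.3]] tip 23 [-109.8  -98.6  -91.2]
tcp [-157.9   -1.1  235.2] r 211.8 th 41.8 F [ 0.2 -0.8 -2.4] w 0.008527280316168501
45 shift [-0.   8.8 -7.9] turn [0.14 0.06 0.01] rows 0.3
54 shift [ -0.2  34.2 -29.1] turn [0.14 0.06 0.01] rows 1.1
63 shift [ -0.3  62.7 -46. ] turn [0.14 0.06 0.01] rows 1.9
72 shift [ -0.4  93.4 -58.3] turn [0.14 0.06 0.01] rows 2.6
81 shift [ -0.4 125.7 -65.6] turn [0.14 0.06 0.01] rows 3.4
90 shift [ -0.4 158.7 -67.8] turn [0.14 0.06 0.01] rows 4.1
```

jog_arm(deltas=[[1, 0, 26, -22, 0.14, 0.06, 0], [1, 0, 52, -40, 0.14, 0.06, 0], [1, 0, 80, -54, 0.14, 0.06, 0], [1, 0, 108, -62, 0.14, 0.06, 0], [1, 0, 136, -67, 0.14, 0.06, 0]])

```text
t: 17.12
tool_pos: [0.5979, -0.2155, 0.3051]
orientation: [-0.0, 0.742, 0.67, -0.0]
contact_force: [-1.5, 0.2, -0.5]
gripper_width: 0.0086
```

```bash
python3 -c "
from h import *
arc(93,100,106,109)"
```

```text
tcp [-22.8  -0.7 305.1] r 212.3 th 83.8 F [-1.5  0.2 -0.5] w 0.008639729886663537
93 shift [-0.  33.8  0.3] turn [-0.01 -0.    0.01] rows 0.8
100 shift [-0.  59.4  3.2] turn [-0.01 -0.    0.01] rows 1.4
106 shift [-0.  81.   8.1] turn [-0.01 -0.    0.01] rows 2.0
109 shift [-0.1 91.5 11.5] turn [-0.01 -0.    0.01] rows 2.2
```

jog_arm(deltas=[[1, 0, 22, -0.5, 0, 0, 0], [1, 0, 44, 1, 0, 0, 0], [1, 0, 64, 3.5, 0, 0, 0], [1, 0, 80, 7, 0, 0, 0], [1, 0, 84, 8, 0, 0, 0]])

```text
t: 17.53
tool_pos: [0.6827, -0.2246, 0.2962]
orientation: [0.0, 0.742, 0.67, -0.0]
contact_force: [-0.4, -0.0, 4.1]
gripper_width: 0.0085
```

```bash
python3 -c "
from h import *
arc(106,108)"
```

```text
tcp [ 62.5  -0.9 296.2] r 211.6 th 107.2 F [-0.4 -0.   4.1] w 0.008533200327314881
106 shift [ 0.  -4.3 -0.7] turn [-0.    0.    0.01] rows 0.1
108 shift [-0.   2.7  1.5] turn [-0.    0.    0.01] rows 0.1
```

jog_arm(deltas=[[0.8, 0, 1, 0, 0, 0, 0], [0.65, 0, 1, 0, 0, 0, 0], [0.65, 0, 1, 0, 0, 0, 0], [0.65, 0, 1, -15, 0, 0, 0], [0.65, 0, 1, -40, 0, 0, 0]])

```text
t: 17.95
tool_pos: [0.6807, -0.2238, 0.331]
orientation: [-0.005, 0.742, 0.67, -0.002]
contact_force: [0.3, 0.1, -0.6]
gripper_width: 0.0298
```

jog_arm(deltas=[[0.65, 0, 0, -30, 0, 0, 0], [0.65, 0, 0, -50, 0, 0, 0], [0.65, 0, 0, -50, 0, 0, 0], [0.65, 0, 0, -50, 0, 0, 0], [0.65, 0, 0, -50, 0, 0, 0]])

```text
t: 18.37
tool_pos: [0.6802, -0.2238, 0.3794]
orientation: [-0.006, 0.742, 0.67, -0.003]
contact_force: [0.7, -0.0, 0.2]
gripper_width: 0.03
```

```bash
python3 - <<'E'
from h import *
bend()
c=cam('scene'); save(c,'s7.png'); P=tocase(cloud(c)); h=cv2.cvtColor(c['color'],cv2.COLOR_RGB2HSV)
s=((h[...,0]<8)|(h[...,0]>172))&(h[...,1]>120)&(P[...,2]>110)&(P[...,2]<300)&(abs(P[...,0])<150)&(abs(P[...,1])<100)
q=P[s]; print(len(q)); print('lid angle',90+np.degrees(np.arctan(np.polyfit(q[:,2],q[:,0],1)[0]))) if len(q)>9 else 0
c=cam('top'); P=cloud(c); w=P[...,2]
k=(w>0.040)&(w<0.07)&(P[...,1]>.0)&(P[...,1]<.28)&(P[...,0]>.42)&(P[...,0]<.7)
n,lab,st,ce=cv2.connectedComponentsWithStats(k.astype(np.uint8))
for i in range(1,n):
    if st[i,4]>15: print('cone',ce[i].round(1),plane(c,*ce[i],0.052).round(4),st[i,4])
save(c,'t7.png')
E
```

```text
tcp case [ 59.9  -0.4 379.4] [ 0.7 -0.   0.2]
scene 5 [[2.9, 85.6, 72.0], [6.3, 90.7, 83.7], [7.2, 91.6, 86.4]] tip 0 
top 53 [[-23.8, 84.2, 42.1], [-8.8, 89.7, 68.8], [6.7, 94.4, 86.3]] tip 0 
952
lid angle 108.016393373812
cone [270.9 163.1] [0.6285 0.2077 0.052 ] 67
cone [313.1 168.4] [0.6138 0.085  0.052 ] 68
cone [274.  194.2] [0.5374 0.1971 0.052 ] 67
cone [328.3 197.6] [0.5288 0.0409 0.052 ] 67
```

View pics/s7.png

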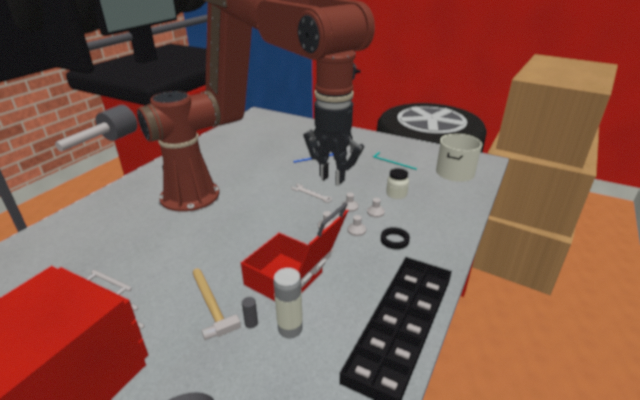

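The lid stands open by itself at 108° (red plate at (325,235)), and the case interior is visible at (280,265). One cone was knocked: it is now at (0.529, 0.041). I pick that one first.

```bash
python3 -c "
from h import *
go([.53,.041,.30],down(-5.9)); go([.53,.041,.30])"
```

```text
shift [ 247.6 -175.6   81.9] turn [-0.16  0.09 18.  ] rows 12.6
shift [ 247.6 -175.6   81.9] turn [0. 0. 0.] rows 7.5
```

jog_arm(deltas=[[0.5, 20, -15, 0, 0, 0, 0], [0.5, 45, -32, 0, 0, 0, 0], [0.5, 75, -53, 5, 0, 0, 0], [0.5, 102, -72, 15, 0, 0, 0], [0.5, 124, -88, 25, 0, 0, 0]])

```text
t: 18.98
tool_pos: [0.604, -0.0894, 0.3544]
orientation: [-0.007, 0.742, 0.67, -0.003]
contact_force: [0.2, 1.4, -0.1]
gripper_width: 0.0424
```

jog_arm(deltas=[[0.5, 25, -18, 12, 0, 0, 0], [0.5, 52, -37, 24, 0, 0, 0], [0.5, 80, -57, 36, 0, 0, 0], [0.5, 105, -75, 48, 0, 0, 0], [0.5, 120, -84, 56, 0, 0, 0]])

```text
t: 19.4
tool_pos: [0.529, 0.0415, 0.2978]
orientation: [-0.009, 0.742, 0.671, -0.004]
contact_force: [-0.0, 1.1, -0.2]
gripper_width: 0.0422
```

jog_arm(deltas=[[0.5, 0, 0, 0, 0, 0, 1.2], [0.5, 0, 0, 0, 0, 0, 2.4], [0.5, 0, 0, 0, 0, 0, 3.6], [0.5, 0, 0, 0, 0, 0, 4.8], [0.5, 0, 0, 0, 0, 0, 6]])

```text
t: 19.82
tool_pos: [0.5283, 0.0417, 0.2968]
orientation: [-0.008, 0.891, 0.454, -0.007]
contact_force: [-0.5, 0.2, -0.3]
gripper_width: 0.0425
```

jog_arm(deltas=[[0.5, 0, 0, 0, 0, 0, 1.2], [0.5, 0, 0, 0, 0, 0, 2.4], [0.5, 0, 0, 0, 0, 0, 3.6], [0.5, 0, 0, 0, 0, 0, 4.8], [0.5, 0, 0, 0, 0, 0, 6]])

```text
t: 20.23
tool_pos: [0.5278, 0.0417, 0.2957]
orientation: [-0.006, 0.979, 0.205, -0.01]
contact_force: [0.7, 0.0, -0.7]
gripper_width: 0.043
```

jog_arm(deltas=[[0.5, 0, 0, 0, 0, 0, 1.2], [0.5, 0, 0, 0, 0, 0, 2.4], [0.5, 0, 0, 0, 0, 0, 3.6], [0.5, 0, 0, 0, 0, 0, 4.8], [0.5, 0, 0, 0, 0, 0, 5.5]])

```text
t: 20.65
tool_pos: [0.5272, 0.0418, 0.2947]
orientation: [-0.003, 0.999, -0.036, -0.012]
contact_force: [0.5, -0.7, -0.3]
gripper_width: 0.0425
```

```bash
cat >> h.py <<'E'
def cones(n='wrist'):
    c=cam(n); P=cloud(c); w=P[...,2]; im=c['color'].astype(int); sat=im.max(-1)-im.min(-1)
    k=(w>0.045)&(w<0.062)&(P[...,1]>-.03)&(P[...,1]<.3)&(P[...,0]>.42)&(P[...,0]<.7)&(im.sum(-1)>250)&(sat<60)
    m,lab,st,ce=cv2.connectedComponentsWithStats(k.astype(np.uint8))
    for i in range(1,m):
        if st[i,4]>15: 
            q=P[(lab==i)&(w>.049)]; print('cone',st[i,4],((q.max(0)+q.min(0))/2).round(4)[:2],'ext',np.ptp(q,0).round(3)[:2])
    return c
E
python3 -c "
from h import *
print(tool()[0]); cones(); cones('top'); go([.53,.041,.16],down(-5.9));go([.53,.041,.056],down(-5.9))"
```

```text
[0.52724662 0.04177905 0.29468689]
cone 372 [0.6295 0.2078] ext [0.026 0.026]
cone 360 [0.615  0.0846] ext [0.025 0.025]
cone 308 [0.5315 0.0348] ext [0.026 0.024]
cone 304 [0.5379 0.1977] ext [0.025 0.025]
cone 63 [0.6293 0.2077] ext [0.024 0.023]
cone 64 [0.5375 0.1971] ext [0.023 0.023]
cone 63 [0.5307 0.0359] ext [0.023 0.023]
shift [  6.    1.4 134.7] turn [-0.07  0.28  0.42] rows 3.2
shift [  8.5   2.  238.6] turn [-0.07  0.28  0.42] rows 5.7
```

```bash
python3 -c "
from h import *
cones(); go([.531,.0353,.11],down(-5.9))"
```

```text
cone 366 [0.6292 0.2074] ext [0.025 0.025]
cone 359 [0.615  0.0844] ext [0.025 0.025]
cone 309 [0.5317 0.0348] ext [0.026 0.024]
cone 304 [0.538  0.1977] ext [0.025 0.026]
shift [  8.5   7.4 184.7] turn [-0.07  0.27  0.44] rows 4.4
```

jog_arm(deltas=[[0.45, 3, 3, 38, 0, 0.28, 0.42], [0.45, 6, 6, 76, 0, 0.28, 0.42], [0.45, 8.5, 7.4, 114, 0, 0.28, 0.42], [0.45, 8.5, 7.4, 150, 0, 0.28, 0.42], [0.45, 8.5, 7.4, 182, 0, 0.28, 0.42]])

```text
t: 21.22
tool_pos: [0.5299, 0.0352, 0.1102]
orientation: [-0.003, 0.999, -0.05, -0.001]
contact_force: [0.4, -0.8, -0.3]
gripper_width: 0.0466
```

jog_arm(deltas=[[0.45, 0, 0, 0, 0, 0, 0], [0.45, 0, 0, 0, 0, 0, 0]])

```text
t: 21.38
tool_pos: [0.5273, 0.0354, 0.1076]
orientation: [-0.003, 0.999, -0.05, -0.004]
contact_force: [1.1, -0.3, 0.2]
gripper_width: 0.047
```

```bash
python3 -c "
from h import *
print(tool()[0]); cones(); go([.5313,.0349,.056],down(-5.9))"
```

```text
[0.52727846 0.03538159 0.10761813]
cone 1296 [0.6295 0.206 ] ext [0.026 0.024]
cone 1560 [0.6148 0.0848] ext [0.026 0.026]
cone 1172 [0.5317 0.035 ] ext [0.026 0.026]
cone 1145 [0.5382 0.198 ] ext [0.026 0.027]
shift [ 1.7  0.5 54.2] turn [-0.06  0.03  0.04] rows 1.3
```

jog_arm(deltas=[[0.45, 1.7, 0.5, 30, 0, 0, 0], [0.45, 1.7, 0.5, 52, 0, 0, 0], [0.45, 1.7, 0.5, 53, 0, 0, 0], [0.45, 1.7, 0.5, 53, 0, 0, 0]], squeeze=60)

```text
t: 21.77
tool_pos: [0.5323, 0.0349, 0.0587]
orientation: [-0.003, 0.999, -0.049, -0.0]
contact_force: [0.7, 0.4, 0.6]
gripper_width: 0.0466
```

jog_arm(deltas=[[1, 0, 0, 0, 0, 0, 0], [1, 0, 0, 0, 0, 0, 0], [1, 0, 0, 0, 0, 0, 0], [1, 0, 0, 0, 0, 0, 0]])

```text
t: 22.1
tool_pos: [0.5351, 0.035, 0.0621]
orientation: [-0.003, 0.999, -0.049, 0.003]
contact_force: [-0.6, 1.5, 6.6]
gripper_width: 0.0233
```

jog_arm(deltas=[[1, 0, 0, -30, 0, 0, 0], [1, 0, 0, -65, 0, 0, 0], [1, 0, 0, -100, 0, 0, 0], [1, 0, 0, -130, 0, 0, 0], [1, 0, 0, -130, 0, 0, 0]])

```text
t: 22.52
tool_pos: [0.5396, 0.0339, 0.2009]
orientation: [-0.003, 0.999, -0.049, 0.01]
contact_force: [1.7, -0.6, -1.8]
gripper_width: 0.0233
```

```bash
python3 -c "
from h import *
print(tool()[0],bot.state()['gripper_width']); print(tocase(tool()[0]))
for x,y in ((-126,-34),(-60,-34),(-126,34),(-60,34)): go(case(x,y,190),down(-5.9))"
```

```text
[0.5395718  0.03389801 0.20087854] 0.023298925396148727
[-106.50218406  241.45443102  200.87854052]
shift [-20.9 275.4   8.6] turn [-0.08 -0.24  0.05] rows 6.6
shift [ 45.  275.7  10. ] turn [-0.08 -0.24  0.05] rows 6.7
shift [-20.6 207.4   9.1] turn [-0.08 -0.24  0.05] rows 5.0
shift [ 45.4 207.7  10.4] turn [-0.08 -0.24  0.05] rows 5.1
```

Gripped (opening 23 mm). I carry it to the far right cell.

jog_arm(deltas=[[1, 4, 25, 0, 0, -0.24, 0], [1, 10, 60, 0, 0, -0.24, 0], [1, 17, 98, 0, 0, -0.24, 0], [1, 24, 135, 0, 0, -0.24, 0], [1, 28, 160, 0, 0, -0.24, 0]])

```text
t: 22.93
tool_pos: [0.5513, -0.131, 0.2]
orientation: [-0.002, 0.999, -0.05, 0.0]
contact_force: [0.6, 0.8, -3.5]
gripper_width: 0.0229
```

jog_arm(deltas=[[1, 6, 35, 0, 0, 0, 0], [1, 12, 70, 0, 0, 0, 0], [1, 19, 100, 0, 0, 0, 0], [1, 20, 115, 0, 0, 0, 0], [1, 20, 115, 0, 0, 0, 0]])

```text
t: 23.35
tool_pos: [0.5591, -0.2508, 0.1988]
orientation: [-0.002, 0.999, -0.051, -0.0]
contact_force: [0.4, -0.7, -3.0]
gripper_width: 0.0228
```

```bash
python3 -c "
from h import *
print(tocase(tool()[0]),bot.state()['gripper_width']);go(case(-57,-34,130),down(-5.9));go(case(-57,-34,69),down(-5.9))"
```

```text
[-57.79328431 -39.7667859  198.80049529] 0.022768476151294653
shift [ 0.8 -5.5 68.8] turn [-0.04  0.01  0.  ] rows 1.7
shift [  0.9  -5.3 129.8] turn [-0.04  0.01  0.  ] rows 3.1
```

jog_arm(deltas=[[1, 0.9, -5.3, 30, 0, 0, 0], [1, 0.9, -5.3, 65, 0, 0, 0], [1, 0.9, -5.3, 95, 0, 0, 0], [1, 0.9, -5.3, 115, 0, 0, 0], [1, 0.9, -5.3, 122, 0, 0, 0]])

```text
t: 23.77
tool_pos: [0.5567, -0.2415, 0.0715]
orientation: [-0.005, 0.999, -0.051, -0.005]
contact_force: [-1.0, 1.4, -3.8]
gripper_width: 0.0226
```

jog_arm(deltas=[[1, 0, 0, 3, 0, 0, 0], [1, 0, 0, 5, 0, 0, 0], [1, 0, 0, 5, 0, 0, 0]])

```text
t: 24.02
tool_pos: [0.5573, -0.2409, 0.068]
orientation: [-0.005, 0.999, -0.051, -0.004]
contact_force: [0.7, 0.5, -2.7]
gripper_width: 0.0228
```

```bash
python3 -c "
from h import *
print(tocase(tool()[0]),bot.state()['contact_force'],bot.state()['gripper_width'])"
```

```text
[-60.66359973 -30.01976938  67.96865418] [ 0.675946    0.47773759 -2.72103499] 0.022753009412573036
```

jog_arm(deltas=[[1, 3, 3, 1, 0, 0, 0], [1, 3, 3, 2, 0, 0, 0], [0.6, 3, 3, 2, 0, 0, 0], [0.6, 3, 3, 2, 0, 0, 0], [0.6, 3, 3, 2, 0, 0, 0]])

```text
t: 24.43
tool_pos: [0.5607, -0.2445, 0.0669]
orientation: [-0.004, 0.999, -0.051, -0.004]
contact_force: [0.8, 0.2, 0.1]
gripper_width: 0.0342
```

jog_arm(deltas=[[0.6, 0, 0, -30, 0, 0, 0], [0.6, 0, 0, -65, 0, 0, 0], [0.55, 0, 0, -100, 0, 0, 0], [0.5, 0, 0, -135, 0, 0, 0], [0.5, 0, 0, -140, 0, 0, 0]])

```text
t: 24.85
tool_pos: [0.5659, -0.2482, 0.216]
orientation: [-0.001, 0.999, -0.051, 0.003]
contact_force: [2.1, -0.7, 1.2]
gripper_width: 0.0428
```

```bash
cat >> h.py <<'E'
def inbox():
    c=cam('top'); P=tocase(cloud(c)); im=c['color'].astype(int); sat=im.max(-1)-im.min(-1)
    k=(sat<60)&(P[...,2]>38)&(P[...,2]<75)&(abs(P[...,0]+93)<68)&(abs(P[...,1])<72)&(im.sum(-1)>250)
    m,lab,st,ce=cv2.connectedComponentsWithStats(k.astype(np.uint8))
    for i in range(1,m):
        if st[i,4]>15: print('in box',st[i,4],np.median(P[lab==i],0).round(1))
    print('tcp',tocase(tool()[0]).round(1)); return c
E
python3 -c "
from h import *
inbox(); cones('top'); go([.6145,.0846,.2],down(-5.9))"
```

```text
in box 76 [-60.9 -31.9  54.8]
tcp [-52.  -36.2 214.4]
cone 62 [0.6291 0.2077] ext [0.024 0.023]
cone 63 [0.6138 0.0854] ext [0.02  0.023]
cone 66 [0.5381 0.197 ] ext [0.024 0.024]
shift [  17.  -335.    12.6] turn [-0.05  0.01  0.02] rows 8.0
```

Cone 1 is in the box at (-61,-32). Next is the cone at (0.615, 0.085).

jog_arm(deltas=[[0.5, 2, -30, 0, 0, 0, 0], [0.5, 4, -70, 0, 0, 0, 0], [0.5, 6, -110, 0, 0, 0, 0], [0.5, 8, -150, 0, 0, 0, 0], [0.5, 10, -190, 0, 0, 0, 0]])

```text
t: 25.37
tool_pos: [0.5913, -0.0571, 0.2093]
orientation: [-0.003, 0.999, -0.051, -0.002]
contact_force: [1.1, 0.7, -0.1]
gripper_width: 0.0429
```

jog_arm(deltas=[[0.5, 2, -38, 10, 0, 0, 0], [0.5, 4, -76, 30, 0, 0, 0], [0.5, 6, -112, 55, 0, 0, 0], [0.5, 7, -140, 85, 0, 0, 0], [0.5, 7, -140, 85, 0, 0, 0]])

```text
t: 25.78
tool_pos: [0.6061, 0.0868, 0.1161]
orientation: [-0.003, 0.999, -0.049, -0.01]
contact_force: [-2.1, -0.1, -0.5]
gripper_width: 0.0426
```

```bash
python3 -c "
from h import *
cones(); print(tool()[0]); go([.6148,.0847,.060],down(-5.9))"
```

```text
cone 1098 [0.6298 0.2084] ext [0.026 0.026]
cone 1093 [0.6149 0.0851] ext [0.026 0.026]
cone 36 [0.5329 0.2067] ext [0.008 0.005]
[0.60684342 0.08478671 0.11778089]
shift [ 9.  -0.4 57.6] turn [-0.05  0.2   0.06] rows 1.4
```

jog_arm(deltas=[[0.5, 8, -0.4, 25, 0, 0.2, 0], [0.5, 9, -0.4, 50, 0, 0.2, 0], [0.5, 9, -0.4, 57, 0, 0.2, 0], [0.5, 9, -0.4, 57, 0, 0.2, 0]])

```text
t: 26.17
tool_pos: [0.6119, 0.0834, 0.0575]
orientation: [-0.002, 0.999, -0.05, -0.004]
contact_force: [-0.0, -0.4, -0.4]
gripper_width: 0.0426
```

jog_arm(deltas=[[1, 0, 0, 0, 0, 0, 0], [1, 0, 0, 0, 0, 0, 0], [1, 0, 0, 0, 0, 0, 0], [1, 0, 0, 0, 0, 0, 0]])

```text
t: 26.5
tool_pos: [0.6127, 0.0829, 0.0588]
orientation: [-0.001, 0.999, -0.05, -0.003]
contact_force: [0.5, -0.5, -1.5]
gripper_width: 0.0232
```

jog_arm(deltas=[[1, 0, 0, -30, 0, 0, 0], [1, 0, 0, -65, 0, 0, 0], [1, 0, 0, -100, 0, 0, 0], [1, 0, 0, -130, 0, 0, 0], [1, 0, 0, -130, 0, 0, 0]])

```text
t: 26.92
tool_pos: [0.6187, 0.0825, 0.1982]
orientation: [-0.002, 0.999, -0.05, 0.005]
contact_force: [1.6, 0.2, -1.6]
gripper_width: 0.0226
```

```bash
python3 -c "
from h import *
print(tool()[0],bot.state()['gripper_width']);go(case(-60,35,190),down(-5.9))"
```

```text
[0.61868412 0.08251474 0.19822842] 0.022623594768427055
shift [-28.3 262.9   6.8] turn [-0.05 -0.12  0.04] rows 6.3
```

jog_arm(deltas=[[1, -15, 20, 0, 0, -0.12, 0], [1, -30, 50, 0, 0, -0.12, 0], [1, -30, 85, 0, 0, -0.12, 0], [1, -30, 120, 0, 0, -0.12, 0], [1, -30, 150, 0, 0, -0.12, 0]])

```text
t: 27.33
tool_pos: [0.5725, -0.0654, 0.1963]
orientation: [-0.002, 0.999, -0.049, -0.0]
contact_force: [0.1, 0.0, -2.9]
gripper_width: 0.023
```

jog_arm(deltas=[[1, 0, 35, 0, 0, 0, 0], [1, 0, 70, 0, 0, 0, 0], [1, 0, 98, 0, 0, 0, 0], [1, 0, 105, 0, 0, 0, 0], [1, 0, 105, 0, 0, 0, 0]])

```text
t: 27.75
tool_pos: [0.5612, -0.172, 0.195]
orientation: [-0.002, 0.999, -0.051, -0.001]
contact_force: [-0.3, 0.3, -3.6]
gripper_width: 0.0232
```

```bash
python3 -c "
from h import *
print(tocase(tool()[0]),bot.state()['gripper_width']);go(case(-62,35,67),down(-5.9))"
```

```text
[-63.80513293  38.91464877 195.02747588] 0.023171978942437013
shift [  2.1   4.4 128. ] turn [-0.04  0.03  0.01] rows 3.1
```

jog_arm(deltas=[[1, 3, 3, 30, 0, 0, 0], [1, 3, 3, 65, 0, 0, 0], [1, 3, 3, 95, 0, 0, 0], [1, 3, 3, 115, 0, 0, 0], [1, 3, 3, 122, 0, 0, 0]])

```text
t: 28.17
tool_pos: [0.5599, -0.1714, 0.0678]
orientation: [-0.004, 0.999, -0.051, -0.006]
contact_force: [-1.4, 0.1, -2.6]
gripper_width: 0.0232
```

jog_arm(deltas=[[1, 1, 0, 4, 0, 0, 0], [1, 1, 0, 7, 0, 0, 0], [1, 1, 0, 7, 0, 0, 0]])

```text
t: 28.42
tool_pos: [0.5612, -0.1706, 0.064]
orientation: [-0.004, 0.999, -0.05, -0.007]
contact_force: [-7.2, 2.5, 6.9]
gripper_width: 0.0233
```

```bash
python3 -c "
from h import *
print(tocase(tool()[0]),bot.state()['contact_force'],bot.state()['gripper_width'])"
```

```text
[-63.98980451  40.25594205  64.02804887] [-7.19965978  2.46259646  6.88838885] 0.023287620793335656
```

jog_arm(deltas=[[0.63, 0, 0, -1, 0, 0, 0], [0.63, 0, 0, -1, 0, 0, 0], [0.63, 0, 0, -1, 0, 0, 0]])

```text
t: 28.67
tool_pos: [0.5633, -0.1708, 0.0672]
orientation: [-0.004, 0.999, -0.05, -0.004]
contact_force: [-0.2, -0.2, 1.1]
gripper_width: 0.0313
```

jog_arm(deltas=[[0.63, 0, 0, -30, 0, 0, 0], [0.63, 0, 0, -65, 0, 0, 0], [0.55, 0, 0, -100, 0, 0, 0], [0.5, 0, 0, -135, 0, 0, 0], [0.5, 0, 0, -140, 0, 0, 0]])

```text
t: 29.08
tool_pos: [0.5693, -0.1737, 0.2161]
orientation: [-0.001, 0.999, -0.049, 0.003]
contact_force: [1.5, 0.5, 1.3]
gripper_width: 0.0426
```

```bash
python3 -c "
from h import *
inbox(); cones('top'); go([.538,.1978,.2],down(-5.9))"
```

```text
in box 42 [-61.7  45.8  54.7]
in box 22 [-52.7 -34.8  54.6]
tcp [-56.3  38.2 214.5]
cone 64 [0.6291 0.2075] ext [0.024 0.023]
cone 64 [0.538  0.1972] ext [0.023 0.023]
shift [ -65.4 -365.8   12.8] turn [-0.05  0.01  0.04] rows 8.9
```

Two cones are in (arm occlusion skews those readings). Third cone next.

jog_arm(deltas=[[0.5, -5, -30, 0, 0, 0, 0], [0.5, -12, -68, 0, 0, 0, 0], [0.5, -19, -108, 0, 0, 0, 0], [0.5, -26, -146, 0, 0, 0, 0], [0.5, -33, -185, 0, 0, 0, 0]])

```text
t: 29.6
tool_pos: [0.5506, 0.0163, 0.2095]
orientation: [-0.002, 0.999, -0.05, -0.002]
contact_force: [0.6, 0.1, -0.3]
gripper_width: 0.0424
```

jog_arm(deltas=[[0.5, -7, -38, 0, 0, 0, 0], [0.5, -14, -76, 15, 0, 0, 0], [0.5, -21, -114, 40, 0, 0, 0], [0.5, -28, -150, 65, 0, 0, 0], [0.5, -33, -178, 80, 0, 0, 0]])

```text
t: 30.02
tool_pos: [0.5325, 0.1985, 0.1267]
orientation: [-0.002, 0.999, -0.05, -0.004]
contact_force: [0.5, -0.2, -1.2]
gripper_width: 0.0426
```

```bash
python3 -c "
from h import *
cones(); print(tool()[0]); go([.5381,.1978,.060],down(-5.9))"
```

```text
cone 1341 [0.6295 0.2084] ext [0.026 0.026]
cone 968 [0.5379 0.1979] ext [0.026 0.025]
[0.52893332 0.20337857 0.12263427]
shift [10.7  5.  62.4] turn [-0.07  0.19  0.07] rows 1.5
```

jog_arm(deltas=[[0.5, 10, 5, 25, 0, 0.2, 0], [0.5, 10.7, 5, 50, 0, 0.2, 0], [0.5, 10.7, 5, 61, 0, 0.2, 0], [0.5, 10.7, 5, 61, 0, 0.2, 0]])

```text
t: 30.4
tool_pos: [0.5336, 0.1967, 0.0563]
orientation: [-0.001, 0.999, -0.049, -0.004]
contact_force: [-0.8, -1.0, -0.5]
gripper_width: 0.0426
```

jog_arm(deltas=[[1, 0, 0, 0, 0, 0, 0], [1, 0, 0, 0, 0, 0, 0], [1, 0, 0, 0, 0, 0, 0], [1, 0, 0, 0, 0, 0, 0]])

```text
t: 30.73
tool_pos: [0.5341, 0.1965, 0.0572]
orientation: [-0.002, 0.999, -0.049, -0.004]
contact_force: [0.0, -0.5, -3.0]
gripper_width: 0.0232
```

jog_arm(deltas=[[1, 0, 0, -30, 0, 0, 0], [1, 0, 0, -65, 0, 0, 0], [1, 0, 0, -100, 0, 0, 0], [1, 0, 0, -130, 0, 0, 0], [1, 0, 0, -130, 0, 0, 0]])

```text
t: 31.15
tool_pos: [0.5405, 0.1971, 0.1963]
orientation: [-0.004, 0.999, -0.049, 0.004]
contact_force: [1.7, 0.5, -0.7]
gripper_width: 0.0233
```

```bash
python3 -c "
from h import *
print(tool()[0],bot.state()['gripper_width']);go(case(-127,-33,190),down(-5.9))"
```

```text
[0.54045434 0.19713037 0.19634875] 0.02326481181299893
shift [ -6.9 436.9   2.9] turn [-0.09 -0.09  0.06] rows 10.5
```

jog_arm(deltas=[[1, -1, 20, 0, 0, 0, 0], [1, -2, 55, 0, 0, 0, 0], [1, -4, 93, 0, 0, 0, 0], [1, -5, 131, 0, 0, 0, 0], [1, -5, 170, 0, 0, 0, 0]])

```text
t: 31.57
tool_pos: [0.5176, 0.0272, 0.1943]
orientation: [-0.004, 0.999, -0.048, 0.004]
contact_force: [1.7, 0.2, -3.2]
gripper_width: 0.0232
```

jog_arm(deltas=[[1, -1, 38, 0, 0, 0, 0], [1, -2, 76, 0, 0, 0, 0], [1, -3, 114, 0, 0, 0, 0], [1, -4, 152, 0, 0, 0, 0], [1, -5, 185, 0, 0, 0, 0]])

```text
t: 31.98
tool_pos: [0.4935, -0.1587, 0.1922]
orientation: [-0.003, 0.999, -0.049, 0.003]
contact_force: [0.4, -0.6, -3.2]
gripper_width: 0.0236
```

jog_arm(deltas=[[1, 0, 30, 0, 0, 0, 0], [1, 0, 55, 0, 0, 0, 0], [1, 0, 68, 0, 0, 0, 0], [1, 0, 68, 0, 0, 0, 0]])

```text
t: 32.32
tool_pos: [0.4861, -0.2289, 0.1912]
orientation: [-0.003, 0.999, -0.051, 0.003]
contact_force: [-0.4, 0.9, -2.5]
gripper_width: 0.0233
```

```bash
python3 -c "
from h import *
print(tocase(tool()[0]),bot.state()['gripper_width']);go(case(-131,-33,66),down(-5.9))"
```

```text
[-132.63640725  -25.46168125  191.24252796] 0.023308921969236597
shift [  0.8   8.3 125.2] turn [-0.07 -0.07  0.02] rows 3.0
```

jog_arm(deltas=[[1, 1, 8, 25, 0, -0.07, 0], [1, 1, 8, 60, 0, -0.07, 0], [1, 1, 8, 90, 0, -0.07, 0], [1, 1, 8, 112, 0, -0.07, 0], [1, 1, 8, 119, 0, -0.07, 0]])

```text
t: 32.73
tool_pos: [0.4838, -0.2326, 0.0674]
orientation: [-0.006, 0.999, -0.05, -0.004]
contact_force: [-0.3, 1.4, -2.9]
gripper_width: 0.0235
```

jog_arm(deltas=[[1, 1, 0, 3, 0, 0, 0], [1, 1, 0, 6, 0, 0, 0], [1, 1, 0, 6, 0, 0, 0]])

```text
t: 32.98
tool_pos: [0.4854, -0.2321, 0.0623]
orientation: [-0.006, 0.999, -0.05, -0.003]
contact_force: [0.8, -0.7, -3.1]
gripper_width: 0.0234
```

```bash
python3 -c "
from h import *
print(tocase(tool()[0]),bot.state()['contact_force'],bot.state()['gripper_width'])"
```

```text
[-133.00143723  -28.70717917   62.30517365] [ 0.78041923 -0.68473785 -3.13875336] 0.023353701562727654
```

jog_arm(deltas=[[1, 1, 4, 1, 0, 0, 0], [1, 1, 4, 1.5, 0, 0, 0], [0.63, 1, 4, 1.5, 0, 0, 0], [0.63, 1, 4, 1.5, 0, 0, 0], [0.63, 1, 4, 1.5, 0, 0, 0]])

```text
t: 33.4
tool_pos: [0.4869, -0.2368, 0.0619]
orientation: [-0.005, 0.999, -0.05, -0.002]
contact_force: [-0.0, -0.4, 1.0]
gripper_width: 0.0315
```

jog_arm(deltas=[[0.63, 0, 0, -30, 0, 0, 0], [0.63, 0, 0, -65, 0, 0, 0], [0.55, 0, 0, -100, 0, 0, 0], [0.5, 0, 0, -135, 0, 0, 0], [0.5, 0, 0, -140, 0, 0, 0]])

```text
t: 33.82
tool_pos: [0.4916, -0.2411, 0.2103]
orientation: [-0.002, 0.999, -0.05, 0.004]
contact_force: [1.0, -0.7, 0.5]
gripper_width: 0.0424
```

```bash
python3 -c "
from h import *
inbox(); cones('top'); go([.6295,.208,.2],down(-5.9))"
```

```text
in box 71 [-62.6  41.8  55.3]
in box 71 [-60.  -31.8  55.2]
in box 72 [-126.8  -32.2   54.9]
tcp [-126.5  -36.7  208.7]
cone 65 [0.629  0.2075] ext [0.025 0.024]
shift [  94.7 -459.4    8.9] turn [-0.08 -0.02  0.04] rows 11.3
```

Three are in. Now the last cone.

jog_arm(deltas=[[0.5, 5, -30, 0, 0, 0, 0], [0.5, 12, -68, 0, 0, 0, 0], [0.5, 20, -107, 0, 0, 0, 0], [0.5, 28, -146, 0, 0, 0, 0], [0.5, 36, -184, 0, 0, 0, 0]])

```text
t: 34.33
tool_pos: [0.5424, -0.0583, 0.2045]
orientation: [-0.004, 0.999, -0.05, -0.001]
contact_force: [0.3, -0.1, -0.1]
gripper_width: 0.0427
```

jog_arm(deltas=[[0.5, 8, -38, 0, 0, 0, 0], [0.5, 16, -77, 0, 0, 0, 0], [0.5, 24, -116, 0, 0, 0, 0], [0.5, 32, -154, 0, 0, 0, 0], [0.5, 40, -190, 0, 0, 0, 0]])

```text
t: 34.75
tool_pos: [0.6, 0.1289, 0.2031]
orientation: [-0.004, 0.999, -0.05, -0.003]
contact_force: [-0.4, -0.3, 0.2]
gripper_width: 0.0427
```

jog_arm(deltas=[[0.5, 10, -35, 10, 0, 0, 0], [0.5, 19, -70, 35, 0, 0, 0], [0.5, 19, -85, 60, 0, 0, 0], [0.5, 19, -85, 75, 0, 0, 0], [0.5, 19, -85, 75, 0, 0, 0]])

```text
t: 35.17
tool_pos: [0.6217, 0.2118, 0.1207]
orientation: [-0.002, 0.999, -0.049, -0.01]
contact_force: [-1.2, -1.1, -1.9]
gripper_width: 0.0426
```

```bash
python3 -c "
from h import *
cones(); print(tool()[0]); go([.6293,.2082,.060],down(-5.9))"
```

```text
cone 1036 [0.6297 0.2085] ext [0.026 0.025]
[0.62333626 0.21109641 0.12347892]
shift [ 7.2  2.5 63.4] turn [-0.04  0.18  0.04] rows 1.5
```

jog_arm(deltas=[[0.5, 7, 2.5, 25, 0, 0.18, 0], [0.5, 8, 2.5, 50, 0, 0.18, 0], [0.5, 8, 2.5, 62, 0, 0.18, 0], [0.5, 8, 2.5, 62, 0, 0.18, 0]])

```text
t: 35.55
tool_pos: [0.6274, 0.206, 0.0583]
orientation: [-0.001, 0.999, -0.051, -0.003]
contact_force: [-0.5, -0.0, -0.8]
gripper_width: 0.0428
```

jog_arm(deltas=[[1, 0, 0, 0, 0, 0, 0], [1, 0, 0, 0, 0, 0, 0], [1, 0, 0, 0, 0, 0, 0], [1, 0, 0, 0, 0, 0, 0]])

```text
t: 35.88
tool_pos: [0.6284, 0.2058, 0.0598]
orientation: [-0.001, 0.999, -0.051, -0.002]
contact_force: [0.2, -0.9, 0.8]
gripper_width: 0.023
```

jog_arm(deltas=[[1, 0, 0, -30, 0, 0, 0], [1, 0, 0, -65, 0, 0, 0], [1, 0, 0, -100, 0, 0, 0], [1, 0, 0, -130, 0, 0, 0], [1, 0, 0, -130, 0, 0, 0]])

```text
t: 36.3
tool_pos: [0.634, 0.2068, 0.1998]
orientation: [-0.003, 0.999, -0.05, 0.006]
contact_force: [2.1, 0.5, -0.4]
gripper_width: 0.0231
```

```bash
python3 -c "
from h import *
print(tool()[0],bot.state()['gripper_width']);go(case(-129,37,190),down(-5.9))"
```

```text
[0.63401542 0.20683765 0.19977419] 0.02305400837623574
shift [-99.6 386.    6.4] turn [-0.07 -0.13  0.02] rows 9.6
```

jog_arm(deltas=[[1, -8, 25, 0, 0, 0, 0], [1, -17, 60, 0, 0, 0, 0], [1, -27, 97, 0, 0, 0, 0], [1, -37, 134, 0, 0, 0, 0], [1, -47, 170, 0, 0, 0, 0]])

```text
t: 36.72
tool_pos: [0.5684, 0.0412, 0.1972]
orientation: [-0.002, 0.999, -0.05, 0.005]
contact_force: [1.1, 0.4, -3.9]
gripper_width: 0.0231
```

jog_arm(deltas=[[1, -10, 37, 0, 0, 0, 0], [1, -20, 74, 0, 0, 0, 0], [1, -30, 110, 0, 0, 0, 0], [1, -40, 145, 0, 0, 0, 0], [1, -49, 180, 0, 0, 0, 0]])

```text
t: 37.13
tool_pos: [0.4999, -0.1342, 0.1948]
orientation: [-0.003, 0.999, -0.05, 0.004]
contact_force: [0.1, 0.4, -3.5]
gripper_width: 0.0231
```

jog_arm(deltas=[[1, 0, 18, 0, 0, 0, 0], [1, 0, 28, 0, 0, 0, 0], [1, 0, 28, 0, 0, 0, 0]])

```text
t: 37.38
tool_pos: [0.4965, -0.1636, 0.1941]
orientation: [-0.002, 0.999, -0.051, 0.004]
contact_force: [0.5, -1.2, -2.9]
gripper_width: 0.0232
```

```bash
python3 -c "
from h import *
print(tocase(tool()[0]),bot.state()['gripper_width']);go(case(-129,37,68),down(-5.9))"
```

```text
[-129.06058217   40.5314852   194.11307318] 0.023223026835760954
shift [ -0.9   4.2 126.1] turn [-0.06 -0.09  0.  ] rows 3.0
```

jog_arm(deltas=[[1, 0, 4, 25, 0, -0.09, 0], [1, 0, 4, 60, 0, -0.09, 0], [1, 0, 4, 90, 0, -0.09, 0], [1, 0, 4, 112, 0, -0.09, 0], [1, 0, 4, 120, 0, -0.09, 0]])

```text
t: 37.8
tool_pos: [0.4943, -0.1638, 0.0697]
orientation: [-0.005, 0.999, -0.051, -0.004]
contact_force: [-0.2, 0.1, -2.6]
gripper_width: 0.0236
```

jog_arm(deltas=[[1, 1, 0, 3, 0, 0, 0], [1, 1, 0, 5, 0, 0, 0], [1, 1, 0, 5, 0, 0, 0]])

```text
t: 38.05
tool_pos: [0.4962, -0.1632, 0.0656]
orientation: [-0.005, 0.999, -0.05, -0.003]
contact_force: [-0.1, -1.2, -2.7]
gripper_width: 0.0233
```

```bash
python3 -c "
from h import *
print(tocase(tool()[0]),bot.state()['contact_force'],bot.state()['gripper_width'])"
```

```text
[-129.40386357   40.94795194   65.62298145] [-0.05555456 -1.15192722 -2.72569745] 0.023300013465667502
```

jog_arm(deltas=[[1, 1, 3, 1, 0, 0, 0], [1, 1, 3, 1, 0, 0, 0], [0.63, 1, 3, 1, 0, 0, 0], [0.63, 1, 3, 1, 0, 0, 0], [0.63, 1, 3, 1, 0, 0, 0]])

```text
t: 38.47
tool_pos: [0.4978, -0.1668, 0.0656]
orientation: [-0.004, 0.999, -0.05, -0.002]
contact_force: [0.4, 0.8, -0.2]
gripper_width: 0.0314
```

jog_arm(deltas=[[0.63, 0, 0, -30, 0, 0, 0], [0.63, 0, 0, -65, 0, 0, 0], [0.65, 0, 0, -105, 0, 0, 0], [0.65, 0, 0, -145, 0, 0, 0], [0.65, 0, 0, -185, 0, 0, 0]])

```text
t: 38.88
tool_pos: [0.4983, -0.1684, 0.2529]
orientation: [-0.004, 0.999, -0.05, -0.002]
contact_force: [0.4, -0.6, 0.2]
gripper_width: 0.0298
```

jog_arm(deltas=[[0.65, 0, 0, -35, 0, 0, -1.2], [0.65, 0, 0, -70, 0, 0, -2.4], [0.65, 0, 0, -100, 0, 0, -3.6], [0.65, 0, 0, -100, 0, 0, -4.8], [0.65, 0, 0, -100, 0, 0, -6]])

```text
t: 39.3
tool_pos: [0.5, -0.1701, 0.3574]
orientation: [-0.002, 0.977, 0.212, 0.003]
contact_force: [-0.5, 0.5, -0.1]
gripper_width: 0.0298
```

jog_arm(deltas=[[0.65, 0, 0, 0, 0, 0, -1.2], [0.65, 0, 0, 0, 0, 0, -2.4], [0.65, 0, 0, 0, 0, 0, -3.6], [0.65, 0, 0, 0, 0, 0, -4.8], [0.65, 0, 0, 0, 0, 0, -6]])

```text
t: 39.72
tool_pos: [0.5, -0.1701, 0.3579]
orientation: [-0.001, 0.888, 0.46, 0.003]
contact_force: [-0.0, -0.5, 0.5]
gripper_width: 0.0295
```

jog_arm(deltas=[[0.65, 0, 0, 0, 0, 0, -1.2], [0.65, 0, 0, 0, 0, 0, -2.4], [0.65, 0, 0, 0, 0, 0, -3.6], [0.65, 0, 0, 0, 0, 0, -4.8], [0.65, 0, 0, 0, 0, 0, -5.7]])

```text
t: 40.13
tool_pos: [0.5, -0.1702, 0.3583]
orientation: [0.0, 0.746, 0.666, 0.004]
contact_force: [-0.2, 0.3, 0.3]
gripper_width: 0.03
```

```bash
python3 - <<'E'
from h import *
c=inbox(); cones('top'); save(c,'t9.png',(340,110,500,260),4); bend()
c=cam('scene'); P=tocase(cloud(c)); h=cv2.cvtColor(c['color'],cv2.COLOR_RGB2HSV)
s=((h[...,0]<8)|(h[...,0]>172))&(h[...,1]>120)&(P[...,2]>110)&(P[...,2]<260)&(abs(P[...,0])<150)&(abs(P[...,1])<100)
q=P[s]; print('lid angle',90+np.degrees(np.arctan(np.polyfit(q[:,2],q[:,0],1)[0])))
go(case(65,0,380),down(84.1)); go(case(65,0,295),down(84.1))
E
```

```text
in box 71 [-62.7  41.2  55.4]
in box 29 [-62.9 -24.5  54.2]
in box 70 [-125.7   39.3   54.7]
tcp [-124.9   34.4  358.3]
tcp case [-124.9   34.4  358.3] [-0.3 -0.2  0.9]
scene 6 [[3.1, 83.5, 72.4], [6.6, 90.0, 82.8], [7.8, 91.9, 85.9]] tip 0 
top 52 [[-23.9, 84.3, 42.4], [-9.3, 89.7, 67.7], [6.6, 94.2, 88.6]] tip 0 
lid angle 108.0072215351328
shift [-31.4 190.5 -21.1] turn [ 0.06 -0.06 -0.18] rows 4.7
shift [-31.8 190.1  63.9] turn [ 0.06 -0.06 -0.18] rows 4.9
```

View pics/t9.png

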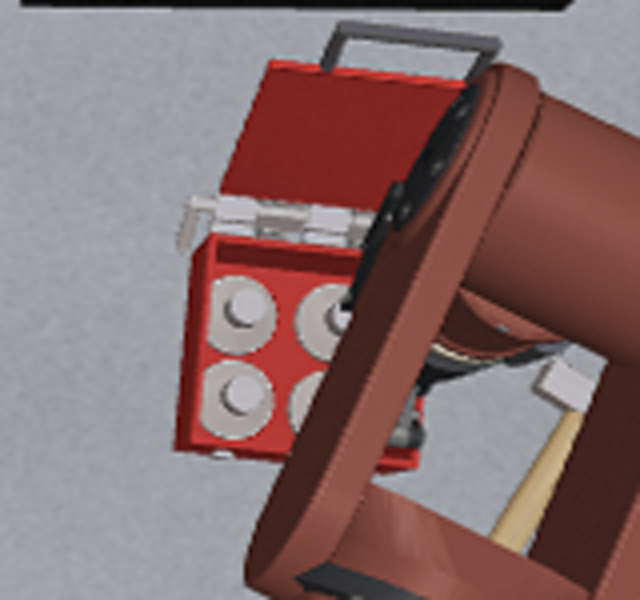

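The crop shows all four cones in the case (hubs at (245,308), (240,395), plus two partly hidden at (340,320) and (305,400)). The lid is open at 108°, and the pin's bend is at (200,205) against the end knuckle. Now I fetch the bar.

jog_arm(deltas=[[0.65, -6, 35, 0, 0, 0, -0.18], [0.65, -13, 75, 0, 0, 0, -0.18], [0.65, -20, 115, 0, 0, 0, -0.18], [0.65, -27, 155, 0, 0, 0, -0.18], [0.65, -32, 188, 0, 0, 0, -0.18]])

```text
t: 40.8
tool_pos: [0.685, -0.225, 0.3584]
orientation: [0.001, 0.743, 0.669, 0.004]
contact_force: [-0.4, -1.5, 0.7]
gripper_width: 0.0297
```

jog_arm(deltas=[[0.65, 0, 0, 0, 0, 0, 0], [0.65, 0, 0, 0, 0, 0, 0]])

```text
t: 40.97
tool_pos: [0.6859, -0.2252, 0.3555]
orientation: [-0.001, 0.743, 0.669, 0.003]
contact_force: [0.2, -0.3, 0.1]
gripper_width: 0.0299
```

```bash
python3 -c "
from h import *
print(tocase(tool()[0]));go(case(63.5,0,296),down(84.1))
c=cam('wrist');P=tocase(cloud(c));s=(P[...,0]>30)&(P[...,0]<110)&(abs(P[...,1])<60)&(P[...,2]>270)&(P[...,2]<305);q=P[s];q=q[abs(q[:,1])<60]
print(len(q),np.percentile(q,[2,50,98],axis=0).round(1) if len(q) else '')"
```

```text
[ 65.67718748  -1.27674783 355.49778431]
shift [ 0.9 -2.3 59.5] turn [ 0.02 -0.07 -0.03] rows 1.4
1749 [[ 64.2 -49.8 273.1]
 [ 70.2   1.7 282.7]
 [ 75.2  43.9 284.4]]
```

jog_arm(deltas=[[0.65, 0, 0.5, 20, 0, -0.07, 0], [0.65, 0, 0.5, 42, 0, -0.07, 0], [0.65, 0, 0.5, 58, 0, -0.07, 0], [0.65, 0, 0.5, 58, 0, -0.07, 0]], squeeze=30)

```text
t: 41.35
tool_pos: [0.6823, -0.2233, 0.2948]
orientation: [-0.002, 0.743, 0.669, -0.001]
contact_force: [-0.3, -0.0, -1.2]
gripper_width: 0.0297
```

jog_arm(deltas=[[1, 0, 0, 0, 0, 0, 0], [1, 0, 0, 0, 0, 0, 0], [1, 0, 0, 0, 0, 0, 0], [1, 0, 0, 0, 0, 0, 0]])

```text
t: 41.68
tool_pos: [0.6822, -0.2233, 0.296]
orientation: [-0.002, 0.744, 0.669, -0.001]
contact_force: [0.1, -0.3, -1.9]
gripper_width: 0.0086
```

```bash
python3 -c "
from h import *
arc(100,92,84,76,68,60)"
```

```text
tcp [ 61.9   0.3 296. ] r 211.3 th 107.0 F [ 0.1 -0.3 -1.9] w 0.008581414547000208
100 shift [ -0.1 -25.2  -5.7] turn [-0.04 -0.02 -0.03] rows 0.6
92 shift [ -0.1 -54.5  -8.7] turn [-0.04 -0.02 -0.03] rows 1.3
84 shift [ -0.2 -83.9  -7.5] turn [-0.04 -0.02 -0.03] rows 2.0
76 shift [  -0.3 -112.9   -2.3] turn [-0.04 -0.02 -0.03] rows 2.7
68 shift [  -0.4 -140.9    6.9] turn [-0.04 -0.02 -0.03] rows 3.4
60 shift [  -0.5 -167.3   19.9] turn [-0.04 -0.02 -0.03] rows 4.0
```

jog_arm(deltas=[[1, 0, -14, -3.5, 0, 0, 0], [1, 0, -40, -8, 0, 0, 0], [1, 0, -69, -9, 0, 0, 0], [1, 0, -98, -6, 0, 0, 0], [1, 0, -127, 2, 0, 0, 0]])

```text
t: 42.1
tool_pos: [0.5565, -0.2102, 0.297]
orientation: [0.001, 0.743, 0.669, 0.001]
contact_force: [1.3, -0.1, -1.9]
gripper_width: 0.0085
```

```bash
python3 -c "
from h import *
arc(62,54,46,38,30)"
```

```text
tcp [-64.6   0.4 297. ] r 213.0 th 72.3 F [ 1.3 -0.1 -1.9] w 0.008509873606198995
62 shift [ -0.1 -34.5  16.6] turn [ 0.03  0.   -0.03] rows 0.9
54 shift [ -0.2 -59.5  32.1] turn [ 0.03  0.   -0.03] rows 1.6
46 shift [ -0.2 -82.1  51. ] turn [ 0.03  0.   -0.03] rows 2.3
38 shift [  -0.3 -101.9   72.8] turn [ 0.03  0.   -0.03] rows 3.0
30 shift [  -0.3 -118.4   97.2] turn [ 0.03  0.   -0.03] rows 3.7
```

jog_arm(deltas=[[1, 0, -25, 10, 0, 0, 0], [1, 0, -47, 24, 0, 0, 0], [1, 0, -71, 41, 0, 0, 0], [1, 0, -92, 61, 0, 0, 0], [1, 0, -109, 83, 0, 0, 0]])

```text
t: 42.52
tool_pos: [0.4481, -0.1991, 0.2157]
orientation: [0.003, 0.743, 0.669, 0.002]
contact_force: [0.6, 0.2, -0.2]
gripper_width: 0.0086
```

```bash
python3 -c "
from h import *
arc(26,18,12,6,2,0)"
```

```text
tcp [-173.5    0.3  215.7] r 211.9 th 35.0 F [ 0.6  0.2 -0.2] w 0.008627048508574441
26 shift [  0.  -16.4  29.1] turn [ 0.08  0.02 -0.03] rows 0.8
18 shift [  0.  -27.6  56.3] turn [ 0.08  0.02 -0.03] rows 1.5
12 shift [  0.1 -33.4  77.6] turn [ 0.08  0.02 -0.03] rows 2.0
6 shift [  0.1 -37.   99.4] turn [ 0.08  0.02 -0.03] rows 2.5
2 shift [ 1.00e-01 -3.82e+01  1.14e+02] turn [ 0.08  0.02 -0.03] rows 2.9
0 shift [  0.2 -38.3 121.4] turn [ 0.08  0.02 -0.03] rows 3.1
```

jog_arm(deltas=[[1, 0, -14, 24, 0, 0, 0], [1, 0, -24, 48, 0, 0, 0], [1, 0, -31, 70, 0, 0, 0], [1, 0, -35.5, 90, 0, 0, 0], [1, 0, -37.5, 105, 0, 0, 0]])

```text
t: 42.93
tool_pos: [0.4115, -0.1957, 0.1103]
orientation: [0.004, 0.744, 0.669, 0.002]
contact_force: [0.0, 0.6, 0.9]
gripper_width: 0.0085
```

```bash
python3 -c "
from h import *
arc(2,0)"
```

```text
tcp [-2.103e+02 -1.000e-01  1.103e+02] r 210.9 th 4.4 F [0.  0.6 0.9] w 0.008524071792437065
2 shift [ 0.  -0.7  8.9] turn [ 0.1   0.03 -0.04] rows 0.2
0 shift [ 0.  -0.9 16.3] turn [ 0.1   0.03 -0.04] rows 0.4
```

jog_arm(deltas=[[1, 0, -0.5, 5, 0, 0, 0], [1, 0, -0.8, 10, 0, 0, 0], [1, 0, -0.9, 14, 0, 0, 0], [1, 0, -0.9, 15, 0, 0, 0]])

```text
t: 43.27
tool_pos: [0.4109, -0.1959, 0.098]
orientation: [0.003, 0.743, 0.669, 0.001]
contact_force: [-9.9, 5.0, 21.3]
gripper_width: 0.0085
```

jog_arm(deltas=[[0.8, 0, 0, 0, 0, 0, 0], [0.65, 0, 0, 0, 0, 0, 0], [0.65, 0, 0, 0, 0, 0, 0], [0.65, 0, 0, 0, 0, 0, 0]])

```text
t: 43.6
tool_pos: [0.4116, -0.1963, 0.0987]
orientation: [0.004, 0.743, 0.669, 0.001]
contact_force: [0.4, -0.1, 1.2]
gripper_width: 0.03
```

jog_arm(deltas=[[0.65, 0, 0, -20, 0, 0, 0], [0.65, 0, 0, -50, 0, 0, 0], [0.65, 0, 0, -85, 0, 0, 0], [0.65, 0, 0, -120, 0, 0, 0], [0.65, 0, 0, -120, 0, 0, 0]])

```text
t: 44.02
tool_pos: [0.4151, -0.1987, 0.2268]
orientation: [0.011, 0.743, 0.669, 0.003]
contact_force: [1.3, -0.4, 0.5]
gripper_width: 0.03
```

jog_arm(deltas=[[0.65, 30, -20, -5, 0, 0, 0], [0.65, 65, -25, -10, 0, 0, 0], [0.65, 100, -25, -10, 0, 0, 0], [0.65, 135, -25, -10, 0, 0, 0], [0.65, 160, -25, -10, 0, 0, 0]])

```text
t: 44.43
tool_pos: [0.4068, -0.0347, 0.2347]
orientation: [0.011, 0.743, 0.669, 0.004]
contact_force: [0.6, -0.0, 1.1]
gripper_width: 0.0297
```

```bash
python3 - <<'E'
from h import *
bend()
c=cam('top'); save(c,'t10.png'); P=tocase(cloud(c)); h=cv2.cvtColor(c['color'],cv2.COLOR_RGB2HSV)
s=((h[...,0]<8)|(h[...,0]>172))&(h[...,1]>120)&(P[...,2]>70)&(P[...,2]<110)&(abs(P[...,0]+93)<78)&(abs(P[...,1])<82)
q=P[s]; co=np.linalg.lstsq(np.c_[q[:,:2],np.ones(len(q))],q[:,2],rcond=None)[0]; print(len(q),'lid slope rad',co[:2].round(4),'z',np.median(q[:,2]).round(1),'ctr',((np.percentile(q,1,axis=0)+np.percentile(q,99,axis=0))/2).round(1))
W=cloud(c)
for nm,b in (('spray',(448,125,495,180)),('socket',(460,180,490,205))):
    k=np.zeros(W.shape[:2],bool);k[b[1]:b[3],b[0]:b[2]]=1;z=(.12,.25) if nm=='spray' else (.05,.09)
    k&=(W[...,2]>z[0])&(W[...,2]<z[1]); print(nm,k.sum(),np.median(W[k],0).round(3))
print(bot.state()['t'])
E
```

```text
tcp case [-231.6  159.6  234.7] [ 0.6 -0.   1.1]
scene 33 [[-3.8, 84.2, 39.2], [3.6, 87.4, 53.1], [6.6, 93.3, 87.1]] tip 0 
top 16 [[-5.3, 83.7, 45.5], [-0.8, 88.3, 82.0], [3.2, 94.8, 86.2]] tip 26 [-119.  -100.6  -92.2]
2993 lid slope rad [-0.0007 -0.0056] z 84.6 ctr [-94.3  -2.1  83.1]
spray 528 [ 0.632 -0.345  0.167]
socket 145 [ 0.542 -0.377  0.073]
44.5833
```

View pics/t10.png

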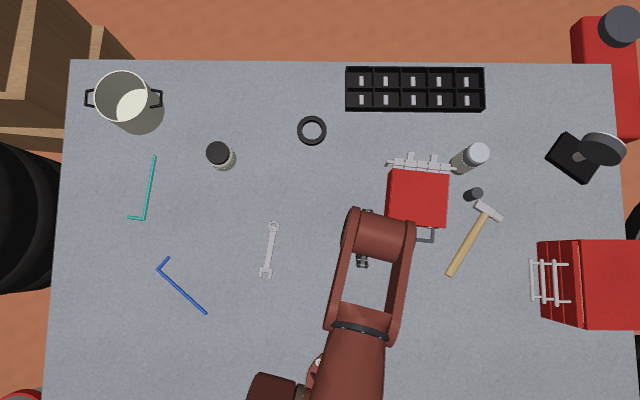

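The view shows the lid shut at (418,197), the pin's bend at (388,163), no cones left on the bench and the bystanders in place. Lid slope is below 0.006 rad and the bend is about 88 mm from the middle. I hand in.

```bash
python3 -c "
from bench import bot
print(bot.close_job())"
```

```text
the job is handed in; nothing more can be done
None
```

The job is done and handed in at about 44.6 s of the 210 s; no verdict came back. I slid the grey pin through all five knuckles from the +y side. I then opened the lid by its bar until it stood by itself at 108°, put all four cones in the case (one had been knocked aside) and folded the lid shut.

**Last checks:**
- **Lid:** it lies flat, with a measured slope under 0.006 rad.
- **Pin:** its bend is about 88–90 mm from the case's middle (78–100 mm allowed). I stopped it there on purpose, because fully home its tip would have touched the spray can.
- **Cones:** none are left on the bench. All four were seen in the case before closing, two of them partly hidden by the arm in that last look.
- **Bystanders:** the spray can and socket measured within about 1 mm of where they started. The others I only judged by eye in the last picture, and they look unmoved.
- **Robot:** clear of everything.

**What did not go smoothly:** my first grip on the pin was only by the fingertips, so I set it down and regripped. While setting it down the wrist force rose briefly to about 67 N, under the 120 N limit. I took that as the pin held in the fingers pressing on the bench, not the gripper's body, whose limit is 40 N.

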